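# Run the cutlery caddy onto the utensil rail

### The arm

A 6-joint arm with a two-finger parallel gripper is mounted at the origin on a cart in front of the work surface, level with it; the furniture and walls round the work are solid. World frame = base frame: x ahead of the robot, y to its left, z up, the work surface at z = 0. Lengths are in m, angles in degrees, forces in N, time in s.
With the tool pointing down it reaches from about 0.375 to 0.9 m from the base axis. Payload 3.1 kg.
Tool frame: the origin (TCP) lies on the centre line of the jaws, within the pads' length; the fingertips stand 17 mm ahead of it and the grasp point (between the pads) lies 2 mm behind it; z points along the fingers, y is the line along which they close (so a half turn about z gives the same grasp; the last joint's range is limited). The gripper opens to 87 mm and grips with 3 to 60 N. Pads are 19 mm wide; open, the fingers measure 117 mm over their backs; the gripper's body (75 mm by 190 mm) begins 51 mm behind the grasp point.
Start: joints at [65.002, 30.224, 82.088, -0, 67.689, -10.227], TCP at [0.159, 0.604, 0.24] pointing down, gripper open.
Joint ranges: [-176.69, 176.69], [-43.24, 126.21], [12.49, 139.97], [-82, 262], [0, 151.66], [-163.58, 163.58]. Speed limits (degrees/s): [159.86, 159.86, 180, 180, 180, 180].

### API

Orientations are given as a 3x3 rotation matrix whose columns are the frame's x, y, z axes.
In Python, from rig import bot, imaging, finder gives the robot as it stands. The module is installed in compiled form; this text tells all that it offers.
- The arm moves only by the tool play_rows, never from a script. Its argument "motion" is a list that holds one entry, the list of rows, each a list of 6 numbers: the shift along the tool's x, y, z in m, then the turn, a rotation vector about the tool's x, y, z in degrees. In form: [[[dx, dy, dz, wx, wy, wz], ...]]. A call has 1 to 8 rows; each row is the pose to reach, as a shift and turn from the pose commanded when the call began, along the tool's axes at that moment; what a row does not reach only later rows make up. A row lasts 1/12 s, in which the tool goes at most 41.7 mm and 7.16 degrees, less where a joint would pass 70% of its speed; a pose out of reach is approached as far as the arm can. A call with a gripper value outside its range is refused whole. "fingers" is the finger opening in m, from 0 to 0.087, set as the call begins (left out, the last holds). The fingers move at their own pace and stop on an object; the grip force is fixed at half the most. Time passes only in rows, so rows that repeat a pose let the fingers close. It gives the time, the measured TCP pose, the force, the opening and the grip force at its end, in the units of the state.
- bot.read_state(): the state, without advancing time (a new reading comes with each control period).
- imaging.capture(name): name is "side" or "top"; returns a dict with "frame" (384x512x3 uint8, red, green, blue), "camera_matrix" (3x3 intrinsics, pixels), "R" (3x3) and "t" (3): a world point X has camera coordinates R X + t. Camera axes: x right, y down, z forward; pixel columns grow to the right and rows downward; lengths in m; the calibration is good to about 2 mm. A picture is of the moment at which its call begins. There is no depth.
- bot.hand_in(): hands the job in; it is judged then, once.
Trained networks look in the newest picture that a camera, given by its name, has taken for a name from the list of things; names that differ only in an ending like _2 or _b are one class to them, and where a whole thing is asked for, a point or a joint stands for the part that bears it (a point fixed in the world has none). Each returns a list of dicts, best first, with "confidence" (0 to 1); they miss things now and then, are a little off and sometimes report something else, mostly with a low value. They report only what shows in the picture. A call takes as long as a camera call.
- finder.recognise(camera, name): "at" ([x, y, z] in m, in world coordinates, good to about 4 mm: the middle of the surface that is visible of it).
- finder.outline_of(camera, name): "pixels" (384x512 bool, what is visible of it).
The state is a dict: "time_s": time; "joint_positions": joint angles; "qvel": joint speeds; "tau": joint torques, N m; "position": TCP position; "tcp_rot": TCP orientation; "force": force on the tool from outside, world axes, zero at the start; "moment": the same for the moment, N m; "opening": opening from 0.0 (shut) to 1.0 (fully open); "grasp_force": force on a finger pad.
Only numpy, scipy, OpenCV 4.12 (cv2) and the standard library are available. Lean on these libraries where they do the work, as an engineer would, in place of code of your own. Each camera call takes 0.05 s, during which the arm holds its last target. There are 200 camera calls.

### The job

Hang the loose cutlery caddy on the utensil rail: bring the runner on its back to the rail's open left end, enter it there and slide it along to the parking stop, then press it home against the stop's rubber buffer until the sprung bolt snaps up behind the runner, and let go. The stop is only clamped hand-tight, so press no harder than the bolt needs and leave the stop where it is set. Never force the runner in the rail, keep the caddy upright, and leave the other things on the worktop where they are.

Things in the scene. Friction and masses are not known exactly. Their poses are not given: they have to be found in the camera images.
- caddy: Loose white cutlery cup, open top, 56 (x) x 50 (y) x 95 (z) mm, walls 3 mm, empty, 0.13 to 0.22 kg. Origin: centre of its underside; z up; +x points out of its back, which carries the grey runner; dark drain slots in front. Starts upright, back away from the robot. Pinch it over its two flat sides (50 mm, along y) just under the rim; when hung, the rail's top is 5 mm below the rim.
- runner (a point): Middle of the caddy's runner, at [38.8, 0, 72] mm in the caddy's frame, same axes: grey nylon block 8 (x) x 60 (y) x 26 (z) mm, slippery (friction about 0.25), standing 5 mm past the caddy's sides. Both y ends taper over 6 mm to 4 x 21 mm. A neck 42 (y) x 11 (z) mm joins it to the caddy's back, 6.8 mm away.
- utensil_rail: Aluminium rail on a fixed stand. Origin: on the worktop under the middle of the rail's front face. y runs along the rail to its open end (robot's left), x away from the robot. Rail 320 mm long (y -160 to 160), 36 high, its middle line at z = 165. Front slot 14 mm high, lips 4 mm thick. Capped at -y, where a twin caddy with cutlery is fixed (middle at y = -125). Foot: x -24 to 91.
- rail_mouth (a point): Middle of the channel at the rail's open end, at [8.8, 160, 165] mm in the rail's frame, same axes. The channel is 9.6 mm deep (x) and 28 high (z), so the runner has 0.8 mm play either way in x and 1 mm in z. It goes in along -y, runner on the line through this point along y. Hanging free the caddy sags up to 1 mm and leans about 4 degrees.
- stop_block (a point): Middle of the +y face of the parking stop's clamp block, in the channel 183 to 218 mm in from the mouth; axes as the rail. Block 22 mm long, steel thumb knob in front (17 mm across, out to x = -10 mm in the rail's frame); slips beyond about 19 N. A setting screw carries the rubber buffer: its face stands 18 to 34 mm on the +y side, varying. Buffer: 3 N, plus 3 N per mm, 4.5 mm travel.
- latch (a joint): Sprung bolt on a bar under the rail, carried by the same screw: 0 = up, 7 mm proud of the channel's floor; grows as pressed down (2 N, plus 0.4 N per mm). Bevelled towards the mouth, so the runner presses it as it passes; its flat face is 57 mm on the +y side of the buffer's face. The 60 mm runner must press the buffer in about 3 mm (10 to 13 N); the bolt then snaps up behind it and holds it.
- lemon: Lemon on the chopping board to the right; bystander. Origin at its underside.
- garlic: Garlic bulb, 56 mm high, on the worktop in front of the rail; bystander. Origin at its underside.
- tin: Low tin, 86 mm across, 40 mm high, standing in front of the rail's left half; bystander. Origin at its underside.
- mug: White mug, 91 mm high, back left of the rail; bystander. Origin at its underside.
- spice_jar: Spice jar with red cap, 106 mm high, front left of the worktop; bystander. Origin at its underside.

How it is judged (in metres and radians):
On the way, in this order (a step that is already met when the one before it is completed fails the run):
1. the runner is half into the open end of the rail (y of runner in the frame of rail_mouth below 0 m and x of runner in the frame of rail_mouth between -0.003 and 0.003 m and z of runner in the frame of rail_mouth between -0.004 and 0.004 m), for 0.1 s.
2. the runner has been slid along the rail onto the bolt (y of runner in the frame of stop_block below 0.1 m and value of joint latch above 0.003 m and x of runner in the frame of rail_mouth between -0.003 and 0.003 m and z of runner in the frame of rail_mouth between -0.004 and 0.004 m), for 0.1 s.
At the end, for the whole second after the job is handed in: The caddy hangs at rest on the rail, let go, leaning under 7 degrees, its runner in the channel and pressed home: its middle 38 to 68 mm from the stop's block with the bolt up behind it (within 1.5 mm), and the block within 2.5 mm of where it was clamped (y of runner in the frame of stop_block between 0.038 and 0.068 m and x of runner in the frame of stop_block between -0.003 and 0.003 m and z of runner in the frame of stop_block between -0.004 and 0.004 m and angle between caddy's own z axis and vertical below 0.12 rad and linear speed of caddy below 0.01 m/s and distance of stop_block from where it was at the start of the episode below 0.0025 m and value of joint latch below 0.0015 m); the robot touches nothing.
It fails at once if the parking stop is pushed more than 2.5 mm out of its setting (distance of stop_block from where it was at the start of the episode above 0.0025 m).
It fails at once if the caddy is forced against the rail or its stop with more than 50 N (contact force between caddy and utensil_rail above 50 N).
It fails at once if the caddy is tipped more than 35 degrees (angle between caddy's own z axis and vertical above 0.6 rad).
It fails at once if a bystander is shifted more than 20 mm (distance of any of lemon, garlic, tin, mug, spice_jar from where it was at the start of the episode above 0.02 m).
It also fails if it takes over 59 s, if anything falls off the work surface, if the arm or the gripper's body presses on something with over 40 N, if the wrist force passes 120 N, or if a joint passes its speed limit or range.

## Working session

There is one attempt and no reset: what is moved stays moved. The work goes in short steps, Python scripts to look and compute and a tool call to move; the robot and the scene stay as the last step left them, time stands still between calls to the robot, and variables do not carry over. Pictures are saved under pics/ and viewed, at most 10 in all, crops included, and the job is handed in when it is done.

Besides the shell and the picture viewer there is one more tool, called after ">>>" as name(argument=value, ...), one argument or row to a line, values as JSON. play_rows: Moves the arm, as the interface text tells. Its arguments: {"type":"object","properties":{"motion":{"type":"array"},"fingers":{"type":"number"}},"required":["motion"]}

```bash
mkdir -p pics; python3 - <<'E'
from rig import bot, imaging, finder
import cv2, numpy as np
s=bot.read_state(); print({k:np.round(v,4).tolist() for k,v in s.items()})
for c in ("side","top"):
    p=imaging.capture(c); cv2.imwrite(f"pics/{c}0.png",cv2.resize(p["frame"],(800,600),interpolation=cv2.INTER_CUBIC)[:,:,::-1])
    np.savez(f"{c}0.npz",**p)
    print(c,np.round(p["camera_matrix"],1).tolist(),np.round(p["R"],4).tolist(),np.round(p["t"],4).tolist())
    for n in ("caddy","runner","utensil_rail","rail_mouth","stop_block","latch","lemon","garlic","tin","mug","spice_jar"):
        print(c,n,[(round(float(d["confidence"]),2),np.round(d["at"],4).tolist()) for d in finder.recognise(c,n)[:2]])
E
```

```text
{'time_s': 0.0, 'joint_positions': [65.0032, 30.2766, 82.1579, -0.0026, 67.6899, -10.2268], 'qvel': [-0.0141, -0.0548, 0.0978, -0.0837, -0.0013, 0.033], 'tau': [0.0, -44.0038, -17.6594, 0.0633, 0.0582, -0.0002], 'position': [0.159, 0.6037, 0.2386], 'tcp_rot': [[-0.967, 0.2549, -0.0009], [0.2549, 0.967, -0.002], [0.0003, -0.0021, -1.0]], 'force': [0.2336, -0.4152, 0.5893], 'moment': [0.0181, 0.0301, 0.002], 'grasp_force': 0.0, 'opening': 0.9988}
side [[434.6, 0.0, 251.5], [0.0, 434.6, 191.3], [0.0, 0.0, 1.0]] [[0.9107, -0.4127, 0.0171], [-0.2489, -0.5816, -0.7745], [0.3296, 0.7011, -0.6324]] [-0.4177, 0.2657, 1.153]
side caddy [(0.9, [0.416, 0.2391, 0.0652])]
side runner [(0.64, [0.4167, 0.2335, 0.0698])]
side utensil_rail [(0.93, [0.5371, -0.1584, 0.1246])]
side rail_mouth [(0.71, [0.5383, -0.1571, 0.1217])]
side stop_block []
side latch []
side lemon [(0.69, [0.4256, -0.3224, 0.0587])]
side garlic [(0.65, [0.4171, -0.0962, 0.0375]), (0.28, [0.4159, 0.2332, 0.0714])]
side tin [(0.64, [0.4088, 0.0751, 0.0399])]
side mug [(0.8, [0.6302, 0.2445, 0.063]), (0.6, [0.3552, 0.4329, 0.0604])]
side spice_jar [(0.93, [0.3544, 0.4341, 0.0635])]
top [[441.1, 0.0, 261.0], [0.0, 441.1, 189.7], [0.0, 0.0, 1.0]] [[-0.0041, -0.9998, -0.0207], [-0.989, 0.0071, -0.1478], [0.1479, 0.0199, -0.9888]] [0.0882, 0.4907, 1.6098]
top caddy [(0.72, [0.4241, 0.2608, 0.0581])]
top runner [(0.89, [0.4246, 0.2611, 0.0571]), (0.72, [0.5455, -0.0733, 0.0108])]
top utensil_rail [(0.64, [0.5483, -0.0721, 0.01])]
top rail_mouth [(0.89, [0.5459, -0.0752, 0.0116])]
top stop_block []
top latch []
top lemon [(0.69, [0.4271, -0.3053, 0.0577])]
top garlic [(0.5, [0.4202, -0.0782, 0.036])]
top tin []
top mug [(0.91, [0.6336, 0.2519, 0.0302]), (0.65, [0.3572, 0.446, 0.1037])]
top spice_jar [(0.69, [0.3559, 0.4415, 0.1037])]
```

View pics/side0.png

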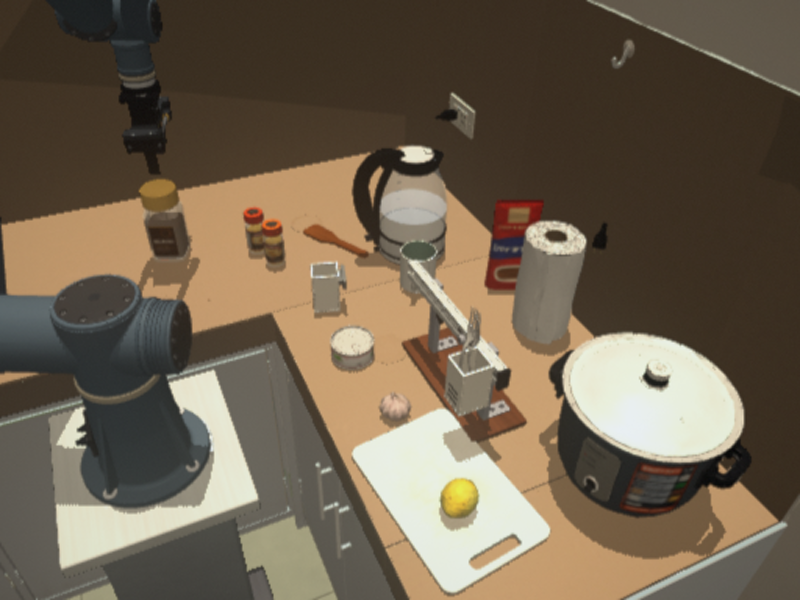

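View pics/top0.png

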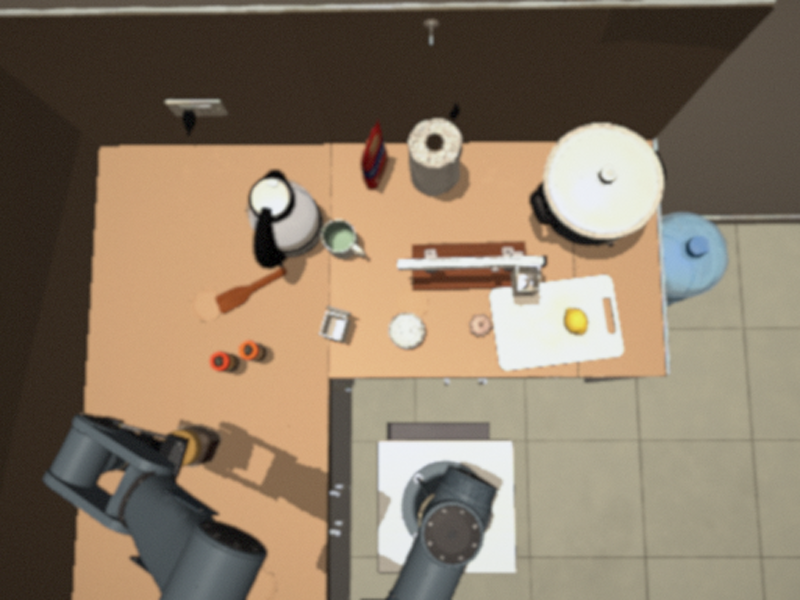

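The side view shows the caddy at (327,285), the rail from its open end at (410,262) to the twin caddy at (470,380), and the tin at (352,347). The top view has the caddy at (336,325), turned a little, and the rail from (398,264) to (545,262). The mug is at (340,238). Next I'll enlarge both.

```bash
python3 - <<'E'
import cv2, numpy as np
from rig import finder
a=np.load("side0.npz")["frame"][150:280,190:350]; b=np.load("top0.npz")["frame"][145:225,200:360]
cv2.imwrite("pics/side0c.png",cv2.resize(a,None,fx=4.6,fy=4.6,interpolation=cv2.INTER_CUBIC)[:,:,::-1])
cv2.imwrite("pics/top0c.png",cv2.resize(b,None,fx=5,fy=5,interpolation=cv2.INTER_CUBIC)[:,:,::-1])
for c in("side","top"):
  for n in("caddy","utensil_rail","stop_block"):
    o=finder.outline_of(c,n)
    for i,d in enumerate(o[:2]):
      ys,xs=np.nonzero(d["pixels"]); print(c,n,round(float(d["confidence"]),2),len(xs),xs.min(),xs.max(),ys.min(),ys.max())
      np.save(f"m_{c}_{n}_{i}.npy",d["pixels"])
E
```

```text
side caddy 0.78 605 199 221 168 199
side utensil_rail 0.71 4039 256 335 168 281
side utensil_rail 0.65 390 168 182 140 170
side stop_block 0.55 481 256 279 154 186
top caddy 0.58 343 204 223 196 218
top utensil_rail 0.83 2538 255 349 155 189
```

View pics/side0c.png

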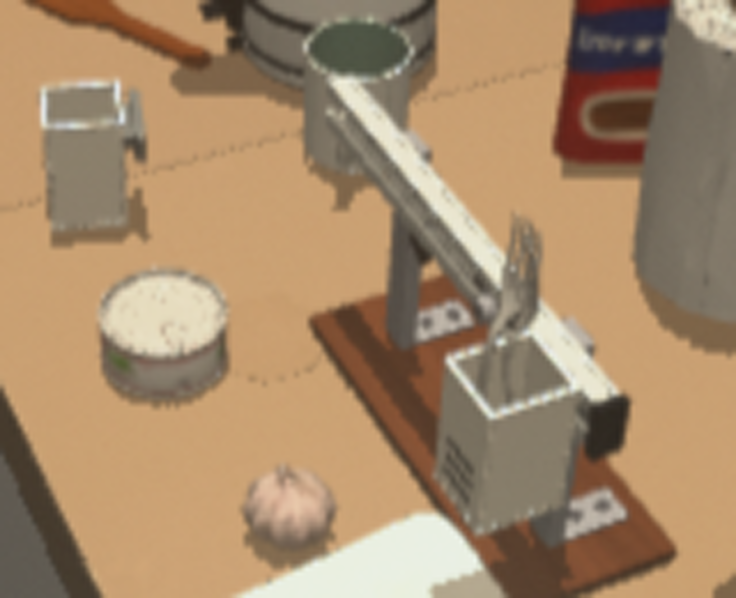

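View pics/top0c.png

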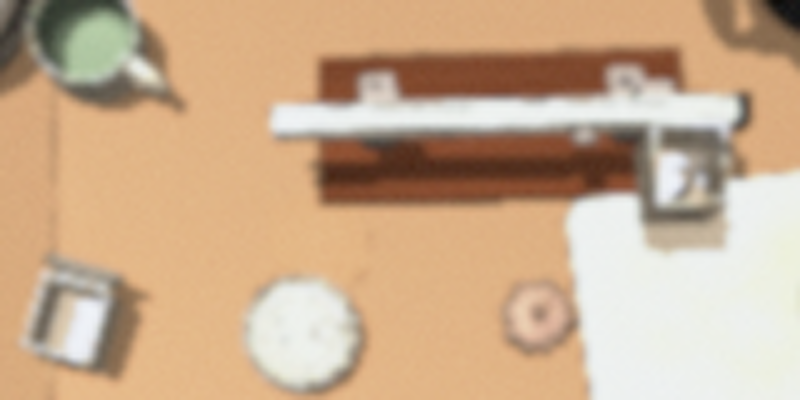

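The side crop shows the caddy rim corners at about (45,127), (124,120), (118,82) and (42,88), with the base at (50,228) and (127,222). The rail's white top runs from the mouth at (330,85) to (600,400), and the knob is at (487,305). In the top crop the rail runs (271,104–136) to (735,94–126), the knob is at (585,137), and the caddy's front rim corners are at (25,345) and (98,368). I'll fit poses to these.

```bash
cat > h.py <<'E'
import numpy as np, cv2
from scipy.optimize import least_squares
def load(c,tag="0"): return dict(np.load(f"{c}{tag}.npz"))
def proj(p,X):
    q=np.asarray(X)@p["R"].T+p["t"]; q=q@p["camera_matrix"].T; return q[:,:2]/q[:,2:]
def plane(p,uv,z):
    uv=np.atleast_2d(uv); d=np.c_[uv,np.ones(len(uv))]@np.linalg.inv(p["camera_matrix"]).T@p["R"]
    C=-p["R"].T@p["t"]; return C+d*((z-C[2])/d[:,2])[:,None]
def place(q,M):
    c,s=np.cos(q[2]),np.sin(q[2]); M=np.asarray(M,float)/1000
    return np.c_[q[0]+c*M[:,0]-s*M[:,1],q[1]+s*M[:,0]+c*M[:,1],M[:,2]]
E
python3 - <<'E'
from h import *
S,T=load("side"),load("top")
cs=lambda a:190+(np.array(a)[:,:1]*[1,0]+.5)[:,:1]/4.6-.5
ps=lambda a:np.c_[190+(np.array(a)[:,0]+.5)/4.6-.5,150+(np.array(a)[:,1]+.5)/4.6-.5]
pt=lambda a:np.c_[200+(np.array(a)[:,0]+.5)/5-.5,145+(np.array(a)[:,1]+.5)/5-.5]
us=ps([(45,127),(124,120),(118,82),(42,88),(50,228),(127,222)]); ms=[(-28,-25,95),(28,-25,95),(28,25,95),(-28,25,95),(-28,-25,0),(28,-25,0)]
ut=pt([(25,345),(98,368)]); mt=[(-28,25,95),(-28,-25,95)]
f=lambda q:np.r_[(proj(S,place(q,ms))-us).ravel(),(proj(T,place(q,mt))-ut).ravel()]
r=least_squares(f,[.42,.25,-.18]);print("caddy",r.x[:2],np.degrees(r.x[2]),np.round(r.fun,1))
for nm,g in(("S",[0,1,2,3,4,5]),):
  r2=least_squares(lambda q:(proj(S,place(q,ms))-us).ravel(),[.42,.25,-.18]);print("side only",r2.x)
# rail edges: top image columns
G=cv2.GaussianBlur(cv2.cvtColor(T["frame"],cv2.COLOR_RGB2GRAY),(0,0),.5).astype(float)
for c in (258,266,280,290,300,310,318): print("T",c,G[160:178,c].astype(int))
G=cv2.GaussianBlur(cv2.cvtColor(S["frame"],cv2.COLOR_RGB2GRAY),(0,0),.5).astype(float)
for rr in (172,180,190,200,210): 
    c0=int(262+(rr-168)*.82); print("S",rr,c0-10,G[rr,c0-10:c0+22].astype(int))
E
```

```text
caddy [0.41639122 0.25729726] -14.929710561059602 [-0.1  0.6  0.3  0.6  0.  -0.2 -0.5 -0.1  0.5  1.3  0.6  1.  -0.6  0.5
 -1.7 -0.6]
side only [ 0.41716806  0.26012402 -0.28484691]
T 258 [185 186 187 187 187 202 226 238 240 240 229 196 164 170 183 186 187 187]
T 266 [ 85  88  89  91 104 145 195 227 238 236 220 178 130 103  98  96  91  75]
T 280 [ 93  97 104 116 145 185 217 231 237 227 189 142 105  75  62  60  56  55]
T 290 [ 89  88  87 100 147 198 222 232 237 226 183 133 104  95  93  87  75  61]
T 300 [ 88  86  84  96 146 210 236 240 237 223 181 134 105  96  93  86  74  60]
T 310 [ 84  85  86 108 160 214 235 239 232 208 164 125 100  91  89  85  72  60]
T 318 [ 84  85  93 122 170 211 232 237 228 191 155 148 141 118  91  71  61  57]
S 172 255 [107 103 105 108 112 115 118 112 108 134 194 222 228 228 223 209 188 153
 126 114 115 114 112 119 149 152 162 164 164 163 164 166]
S 180 261 [116 115 107 102 112 128 128 120 108 102 137 197 222 227 225 215 213 207
 189 178 174 169 167 166 166 167 166 166 167 167 168 167]
S 190 270 [129 124 110 112 127 127 122 115 113 143 197 222 227 227 227 225 206 186
 173 168 167 168 168 167 166 166 167 167 167 167 167 167]
S 200 278 [ 78  78  90 104 125 128 120 115 110 127 180 220 228 227 222 218 218 201
 176 169 168 167 158 128 128 122 135 122 134 152 165 167]
S 210 286 [ 90  89  95 105 125 122 107  81  87 113 163 209 210 151 123 113 118 127
 105  96 102 143 164 167 167 167 167 167 166 166 167 166]
```

```bash
python3 - <<'E'
from h import *
S,T=load("side"),load("top")
a=plane(S,[(264.5,172),(271.5,180),(279.4,190),(287.7,200)],.183)
b=plane(T,[(266,171.3),(280,170.5),(290,170.4),(300,170.3),(310,170.0)],.183)
c=plane(T,[(266,164.4),(280,164.5),(290,164.35),(300,164.3),(310,164.1),(318,163.9)],.183)
for n,P in(("side front",a),("top front",b),("top back",c)):
    k=np.polyfit(P[:,1],P[:,0],1); print(n,"yaw",-np.degrees(np.arctan(k[0])),"x at y=0.1,0,-.1",np.polyval(k,[.1,0,-.1]).round(4))
# mouth end & cap end, top
G=cv2.cvtColor(T["frame"],cv2.COLOR_RGB2GRAY).astype(int)
for r in (166,167,168): print(r,G[r,248:262],G[r-2,338:352])
def sub(r,lo,hi,l):
    v=G[r,lo:hi]; i=np.argmax(v>l) ; return lo+i-1+(l-v[i-1])/(v[i]-v[i-1])
e=[sub(r,248,262,212) for r in(166,167,168,169)]; print(e, plane(T,[(np.mean(e),167.5)],.183))
print("cap",plane(T,[(347,164)],.183))
print("knob",plane(T,[(200+585.5/5-.5,145+137.5/5-.5)],.165), plane(S,[(190+487/4.6-.5,150+305/4.6-.5)],.165))
# caddy yaw in top: profiles
print(G[194:222,200:228])
E
```

```text
side front yaw 1.0401628445844662 x at y=0.1,0,-.1 [0.5339 0.5357 0.5375]
top front yaw 1.0901978622020099 x at y=0.1,0,-.1 [0.5331 0.535  0.5369]
top back yaw 0.10334562102048374 x at y=0.1,0,-.1 [0.5566 0.5568 0.557 ]
166 [187 186 187 186 182 186 199 220 228 229 228 227 223 224] [222 222 223 223 224 219 213 207 193 157 110 110 145 174]
167 [187 186 187 187 184 185 207 229 237 238 239 237 237 237] [237 237 237 237 236 233 230 228 222 176 113  97 141 173]
168 [187 187 187 186 185 192 216 233 239 241 240 240 241 240] [239 240 239 239 239 238 237 237 231 191 124  97 140 172]
[np.float64(254.61904761904762), np.float64(254.22727272727272), np.float64(253.83333333333334), np.float64(253.56)] [[0.54667884 0.1059181  0.183     ]]
cap [[ 0.5562498  -0.21180709  0.183     ]]
knob [[ 0.53269888 -0.1095137   0.165     ]] [[ 0.53604184 -0.1042085   0.165     ]]
[[180 179 181 180 180 179 178 180 179 175 168 175 188 193 191 191 192 193
  192 191 192 190 190 190 190 192 192 192]
 [180 179 178 181 181 179 178 180 174 166 162 173 185 189 191 190 192 191
  191 192 191 191 191 191 191 191 191 190]
 [1
[... 2339 characters left out ...]
177 178 180 179 180 178 173 164 152 157 164 171 177 199 221 227 226 211
  172 125 103 106 110 113 125 151 179 190]
 [178 181 181 180 179 178 178 173 164 161 156 145 142 151 167 180 186 174
  145 109 103 107 112 115 133 162 185 193]
 [179 179 178 179 180 179 179 179 177 177 169 163 159 150 142 145 150 139
  122 108 109 112 115 119 138 170 189 193]
 [179 180 180 180 180 181 179 181 181 182 181 181 184 180 171 168 165 152
  140 136 136 128 119 127 155 181 191 195]
 [180 178 178 180 179 179 180 179 181 182 179 185 190 193 190 191 186 182
  176 172 169 157 143 148 169 188 192 194]
 [180 179 179 177 179 180 180 181 179 177 177 183 192 195 193 193 194 192
  189 191 189 183 176 175 185 191 195 193]]
```

>>> play_rows(
  motion=[
    [[-0.26, -0.204, 0, 0, 0, 0], [-0.26, -0.204, 0, 0, 0, 0], [-0.26, -0.204, 0, 0, 0, 0], [-0.26, -0.204, 0, 0, 0, 0], [-0.26, -0.204, 0, 0, 0, 0], [-0.26, -0.204, 0, 0, 0, 0], [-0.26, -0.204, 0, 0, 0, 0], [-0.26, -0.204, 0, 0, 0, 0]],
  ],
  fingers=0.087,
)

```text
time_s: 2.17
position: [0.3598, 0.339, 0.2398]
tcp_rot: [[-0.967, 0.255, 0.001], [0.255, 0.967, 0.0], [-0.001, 0.0, -1.0]]
force: [1.1, 0.4, 0.1]
opening: 1.0
grasp_force: 0.0
```

>>> play_rows(
  motion=[
    [[-0.041, -0.032, 0, 0, 0, 0], [-0.0816, -0.0643, 0.0, 0, 0, 0], [-0.0816, -0.0643, 0.03, 0, 0, 0], [-0.0816, -0.0643, 0.06, 0, 0, 0], [-0.0816, -0.0643, 0.085, 0, 0, 0], [-0.0816, -0.0643, 0.1, 0, 0, 0], [-0.0816, -0.0643, 0.105, 0, 0, 0], [-0.0816, -0.0643, 0.105, 0, 0, 0]],
  ],
)

```text
time_s: 2.83
position: [0.4207, 0.2575, 0.1335]
tcp_rot: [[-0.967, 0.255, -0.003], [0.255, 0.967, -0.001], [0.002, -0.001, -1.0]]
force: [-0.1, -0.3, 0.1]
opening: 0.997
grasp_force: 0.0
```

```bash
python3 - <<'E'
from rig import bot, imaging
from h import *
print(np.round(bot.read_state()["position"],4))
for c,(x0,x1,y0,y1) in(("side",(150,270,110,220)),("top",(180,300,150,240))):
    p=imaging.capture(c); np.savez(f"{c}1.npz",**p)
a=np.load("side1.npz")["frame"][110:210,160:270]; b=np.load("top1.npz")["frame"][150:240,180:290]
a=cv2.resize(a,(550,500),interpolation=cv2.INTER_CUBIC)[:,:,::-1]
im=cv2.resize(a,(400,364)); im2=cv2.resize(b,(400,327),interpolation=cv2.INTER_CUBIC)[:,:,::-1]
o=np.zeros((364,800,3),np.uint8); o[:,:400]=im; o[:327,400:]=im2; cv2.imwrite("pics/g1.png",o)
E
```

```text
[0.4207 0.2575 0.1335]
```

View pics/g1.png

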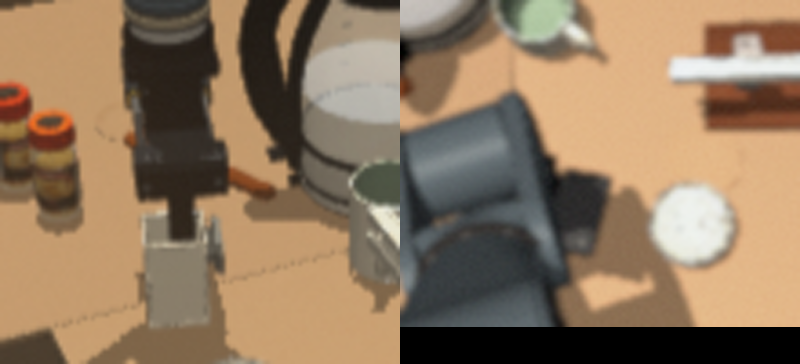

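The finger sits just right of the middle of the caddy's near side, at (182,215) in the picture, which is where I planned it. I'll lower and close.

>>> play_rows(
  motion=[
    [[0.0015, 0, 0.02, 0, 0, 0], [0.0015, 0, 0.04, 0, 0, 0], [0.0015, 0, 0.052, 0, 0, 0], [0.0015, 0, 0.056, 0, 0, 0], [0.0015, 0, 0.056, 0, 0, 0]],
  ],
)

```text
time_s: 3.35
position: [0.4201, 0.2585, 0.0789]
tcp_rot: [[-0.967, 0.254, 0.001], [0.254, 0.967, 0.0], [-0.001, 0.0, -1.0]]
force: [-0.1, -0.6, 0.3]
opening: 1.0
grasp_force: 0.0
```

>>> play_rows(
  motion=[
    [[0, 0, 0, 0, 0, 0], [0, 0, 0, 0, 0, 0], [0, 0, 0, 0, 0, 0], [0, 0, 0, 0, 0, 0], [0, 0, 0, 0, 0, 0], [0, 0, 0, 0, 0, 0], [0, 0, 0, 0, 0, 0], [0, 0, 0, 0, 0, 0]],
  ],
  fingers=0.02,
)

```text
time_s: 4.02
position: [0.4197, 0.2581, 0.0787]
tcp_rot: [[-0.967, 0.255, -0.0], [0.255, 0.967, -0.0], [0.0, -0.0, -1.0]]
force: [-1.5, -0.2, 2.0]
opening: 0.574
grasp_force: 29.7
```

```bash
python3 - <<'E'
from rig import bot
import numpy as np
s=bot.read_state();print({k:np.round(s[k],4).tolist() for k in("time_s","position","tcp_rot","force","moment","opening","grasp_force")})
E
```

```text
{'time_s': 4.0167, 'position': [0.4197, 0.2581, 0.0787], 'tcp_rot': [[-0.967, 0.2549, -0.0], [0.2549, 0.967, -0.0001], [0.0, -0.0001, -1.0]], 'force': [-1.5304, -0.1634, 1.9707], 'moment': [-0.043, 0.0528, 0.0054], 'opening': 0.5739, 'grasp_force': 29.7477}
```

>>> play_rows(
  motion=[
    [[0, 0, -0.01, 0, 0, 0], [0, 0, -0.03, 0, 0, 0], [0, 0, -0.06, 0, 0, 0], [0, 0, -0.085, 0, 0, 0], [0, 0, -0.094, 0, 0, 0], [0, 0, -0.094, 0, 0, 0]],
  ],
)

```text
time_s: 4.52
position: [0.4211, 0.2588, 0.1749]
tcp_rot: [[-0.967, 0.255, 0.005], [0.255, 0.967, 0.002], [-0.005, 0.003, -1.0]]
force: [0.7, -0.8, -0.9]
opening: 0.574
grasp_force: 29.7
```

>>> play_rows(
  motion=[
    [[-0.01, -0.017, 0, 0, 0, -3], [-0.027, -0.045, 0, 0, 0, -6], [-0.045, -0.076, 0, 0, 0, -9], [-0.065, -0.11, 0, 0, 0, -12], [-0.085, -0.145, 0, 0, 0, -14], [-0.103, -0.175, 0, 0, 0, -15.8], [-0.1123, -0.1907, 0, 0, 0, -15.8], [-0.1123, -0.1907, 0, 0, 0, -15.8]],
  ],
)

```text
time_s: 5.18
position: [0.4809, 0.0415, 0.1712]
tcp_rot: [[-1.0, -0.013, -0.0], [-0.013, 1.0, -0.001], [0.0, -0.001, -1.0]]
force: [0.4, 0.6, -1.8]
opening: 0.574
grasp_force: 29.7
```

```bash
python3 - <<'E'
from rig import bot, imaging
from h import *
s=bot.read_state();print({k:np.round(s[k],4).tolist() for k in("time_s","position","tcp_rot","force","moment","opening","grasp_force")})
for c in("side","top"):
    p=imaging.capture(c); np.savez(f"{c}2.npz",**p)
a=np.load("side2.npz")["frame"][120:240,220:340]; b=np.load("top2.npz")["frame"][145:225,220:300]
o=np.zeros((400,800,3),np.uint8); o[:,:400]=cv2.resize(a,(400,400),interpolation=cv2.INTER_CUBIC)[:,:,::-1]; o[:,400:]=cv2.resize(b,(400,400),interpolation=cv2.INTER_CUBIC)[:,:,::-1]; cv2.imwrite("pics/p2.png",o)
E
```

```text
{'time_s': 5.1833, 'position': [0.4809, 0.0415, 0.1712], 'tcp_rot': [[-0.9999, -0.0131, -0.0005], [-0.0131, 0.9999, -0.001], [0.0005, -0.0009, -1.0]], 'force': [0.3976, 0.5542, -1.847], 'moment': [0.0271, -0.0259, -0.0297], 'opening': 0.5737, 'grasp_force': 29.747}
```

View pics/p2.png

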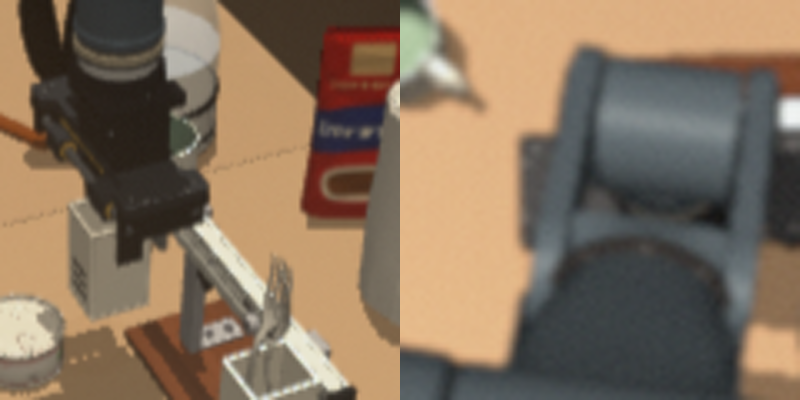

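>>> play_rows(
  motion=[
    [[-0.003, 0, 0, 0, 0, -0.2], [-0.006, 0, 0, 0, 0, -0.2], [-0.008, 0, 0, 0, 0, -0.2], [-0.008, 0, 0, 0, 0, -0.2]],
  ],
)

```text
time_s: 5.62
position: [0.4882, 0.0463, 0.1726]
tcp_rot: [[-1.0, -0.023, 0.001], [-0.023, 1.0, -0.0], [-0.001, -0.0, -1.0]]
force: [-0.8, -0.7, -1.8]
opening: 0.574
grasp_force: 29.7
```

>>> play_rows(
  motion=[
    [[-0.001, 0, 0, 0, 0, 0], [-0.002, 0, 0, 0, 0, 0], [-0.002, 0, 0, 0, 0, 0]],
  ],
)

```text
time_s: 5.87
position: [0.4899, 0.0456, 0.1726]
tcp_rot: [[-1.0, -0.022, 0.0], [-0.022, 1.0, -0.0], [-0.0, -0.0, -1.0]]
force: [0.1, 0.4, -1.1]
opening: 0.575
grasp_force: 29.7
```

>>> play_rows(
  motion=[
    [[-0.001, 0, 0, 0, 0, 0], [-0.0015, 0, 0, 0, 0, 0], [-0.0015, 0, 0, 0, 0, 0]],
  ],
)

```text
time_s: 6.12
position: [0.4914, 0.0453, 0.1726]
tcp_rot: [[-1.0, -0.021, 0.0], [-0.021, 1.0, -0.0], [-0.0, -0.0, -1.0]]
force: [0.1, -0.5, -1.4]
opening: 0.575
grasp_force: 29.7
```

>>> play_rows(
  motion=[
    [[-0.001, 0, 0, 0, 0, 0], [-0.001, 0, 0, 0, 0, 0]],
  ],
)

```text
time_s: 6.28
position: [0.4925, 0.0453, 0.1726]
tcp_rot: [[-1.0, -0.021, 0.0], [-0.021, 1.0, -0.0], [-0.0, -0.0, -1.0]]
force: [0.5, 0.0, -1.3]
opening: 0.574
grasp_force: 29.7
```

>>> play_rows(
  motion=[
    [[-0.001, 0, 0, 0, 0, 0], [-0.001, 0, 0, 0, 0, 0]],
  ],
)

```text
time_s: 6.45
position: [0.4935, 0.0454, 0.1726]
tcp_rot: [[-1.0, -0.021, 0.0], [-0.021, 1.0, -0.0], [-0.0, -0.0, -1.0]]
force: [0.5, -0.4, -1.3]
opening: 0.571
grasp_force: 29.7
```

>>> play_rows(
  motion=[
    [[-0.001, 0, 0, 0, 0, 0], [-0.001, 0, 0, 0, 0, 0]],
  ],
)

```text
time_s: 6.62
position: [0.4945, 0.0454, 0.1726]
tcp_rot: [[-1.0, -0.021, 0.0], [-0.021, 1.0, -0.0], [-0.0, -0.0, -1.0]]
force: [0.1, 0.2, -1.6]
opening: 0.574
grasp_force: 29.7
```

>>> play_rows(
  motion=[
    [[-0.001, 0, 0, 0, 0, 0], [-0.001, 0, 0, 0, 0, 0]],
  ],
)

```text
time_s: 6.78
position: [0.4953, 0.0455, 0.1726]
tcp_rot: [[-1.0, -0.021, 0.0], [-0.021, 1.0, -0.0], [-0.0, -0.0, -1.0]]
force: [-0.1, 0.9, -0.7]
opening: 0.573
grasp_force: 29.7
```

>>> play_rows(
  motion=[
    [[-0.001, 0, 0, 0, 0, 0], [-0.001, 0, 0, 0, 0, 0]],
  ],
)

```text
time_s: 6.95
position: [0.4954, 0.0455, 0.1723]
tcp_rot: [[-1.0, -0.022, -0.002], [-0.022, 1.0, 0.0], [0.002, 0.0, -1.0]]
force: [-1.6, 0.1, 0.4]
opening: 0.575
grasp_force: 29.7
```

Contact: the TCP stalls at x = 0.4954, which matches the vision estimate. I'll back off, move out past the mouth and lower 0.9 mm.

>>> play_rows(
  motion=[
    [[0.008, 0, 0, 0, 0, 0.1], [0.013, 0.01, 0, 0, 0, 0.1], [0.013, 0.035, 0.0005, 0, 0, 0.1], [0.013, 0.065, 0.0009, 0, 0, 0.1], [0.013, 0.09, 0.0009, 0, 0, 0.1], [0.013, 0.1025, 0.0009, 0, 0, 0.1], [0.013, 0.1025, 0.0009, 0, 0, 0.1], [0.013, 0.1025, 0.0009, 0, 0, 0.1]],
  ],
)

```text
time_s: 7.62
position: [0.4803, 0.1487, 0.1717]
tcp_rot: [[-1.0, -0.022, 0.0], [-0.022, 1.0, -0.0], [-0.0, -0.0, -1.0]]
force: [-0.4, -0.1, -1.7]
opening: 0.571
grasp_force: 29.7
```

>>> play_rows(
  motion=[
    [[0, 0, 0, 0, 0, 0], [0, 0, 0, 0, 0, 0]],
  ],
)

```text
time_s: 7.78
position: [0.4809, 0.1471, 0.1717]
tcp_rot: [[-1.0, -0.019, -0.0], [-0.019, 1.0, -0.0], [0.0, -0.0, -1.0]]
force: [-0.2, -0.2, -1.5]
opening: 0.575
grasp_force: 29.7
```

```bash
python3 - <<'E'
from rig import bot
import numpy as np
s=bot.read_state();print({k:np.round(s[k],4).tolist() for k in("time_s","position","tcp_rot","force","moment")})
E
```

```text
{'time_s': 7.7833, 'position': [0.4809, 0.1471, 0.1717], 'tcp_rot': [[-0.9998, -0.0189, -0.0], [-0.0189, 0.9998, -0.0002], [0.0001, -0.0002, -1.0]], 'force': [-0.2486, -0.248, -1.4849], 'moment': [0.0204, -0.0296, -0.0652]}
```

>>> play_rows(
  motion=[
    [[-0.008, 0, 0, 0, 0, 0], [-0.016, 0, 0, 0, 0, 0], [-0.0235, 0, 0, 0, 0, 0], [-0.0253, 0, 0, 0, 0, 0], [-0.0253, 0, 0, 0, 0, 0], [-0.0253, 0, 0, 0, 0, 0]],
  ],
)

```text
time_s: 8.28
position: [0.5064, 0.148, 0.1715]
tcp_rot: [[-1.0, -0.019, -0.001], [-0.019, 1.0, -0.0], [0.001, -0.0, -1.0]]
force: [0.1, 0.2, -2.4]
opening: 0.576
grasp_force: 29.7
```

```bash
python3 - <<'E'
from rig import bot, imaging
from h import *
s=bot.read_state();print({k:np.round(s[k],4).tolist() for k in("time_s","position","tcp_rot","force","moment")})
p=imaging.capture("side"); a=p["frame"][120:220,230:330]
cv2.imwrite("pics/s3.png",cv2.resize(a,(600,600),interpolation=cv2.INTER_CUBIC)[:,:,::-1])
E
```

```text
{'time_s': 8.2833, 'position': [0.5064, 0.148, 0.1715], 'tcp_rot': [[-0.9998, -0.0193, -0.0006], [-0.0193, 0.9998, -0.0], [0.0006, -0.0, -1.0]], 'force': [0.1456, 0.1669, -2.3785], 'moment': [0.0368, 0.0124, -0.0187]}
```

View pics/s3.png

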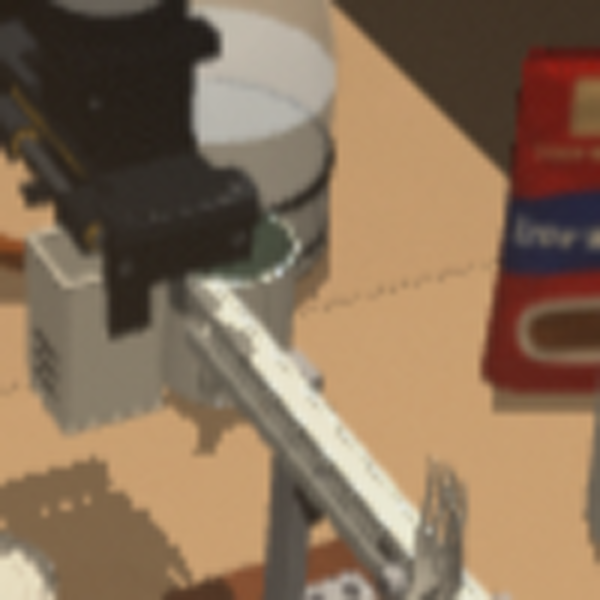

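The runner, grey at about (180,290), sits just outside the rail mouth at (200,285) and lines up with it. I'll enter in small steps.

>>> play_rows(
  motion=[
    [[0, -0.003, 0, 0, 0, 0], [0, -0.006, 0, 0, 0, 0], [0, -0.008, 0, 0, 0, 0], [0, -0.008, 0, 0, 0, 0]],
  ],
)

```text
time_s: 8.67
position: [0.5063, 0.1397, 0.1717]
tcp_rot: [[-1.0, -0.019, -0.0], [-0.019, 1.0, -0.0], [0.0, -0.0, -1.0]]
force: [-0.1, 0.4, -0.8]
opening: 0.574
grasp_force: 29.7
```

>>> play_rows(
  motion=[
    [[0, -0.002, 0, 0, 0, 0], [0, -0.004, 0, 0, 0, 0], [0, -0.004, 0, 0, 0, 0]],
  ],
)

```text
time_s: 8.92
position: [0.5066, 0.1358, 0.1717]
tcp_rot: [[-1.0, -0.019, -0.0], [-0.019, 1.0, -0.0], [0.0, -0.0, -1.0]]
force: [-0.1, 0.4, -2.7]
opening: 0.574
grasp_force: 29.7
```

>>> play_rows(
  motion=[
    [[0, -0.002, 0, 0, 0, 0], [0, -0.004, 0, 0, 0, 0], [0, -0.004, 0, 0, 0, 0]],
  ],
)

```text
time_s: 9.17
position: [0.5067, 0.1319, 0.1716]
tcp_rot: [[-1.0, -0.02, -0.0], [-0.02, 1.0, -0.0], [0.0, -0.0, -1.0]]
force: [0.2, -0.4, -1.0]
opening: 0.578
grasp_force: 29.7
```

>>> play_rows(
  motion=[
    [[0, -0.002, 0, 0, 0, 0], [0, -0.004, 0, 0, 0, 0], [0, -0.005, 0, 0, 0, 0], [0, -0.005, 0, 0, 0, 0]],
  ],
)

```text
time_s: 9.5
position: [0.5068, 0.1269, 0.1717]
tcp_rot: [[-1.0, -0.019, 0.0], [-0.019, 1.0, -0.0], [-0.0, -0.0, -1.0]]
force: [0.6, 0.0, -0.3]
opening: 0.572
grasp_force: 29.7
```

>>> play_rows(
  motion=[
    [[0, -0.002, 0, 0, 0, 0], [0, -0.004, 0, 0, 0, 0], [0, -0.005, 0, 0, 0, 0], [0, -0.005, 0, 0, 0, 0]],
  ],
)

```text
time_s: 9.83
position: [0.5069, 0.1219, 0.1717]
tcp_rot: [[-1.0, -0.019, 0.0], [-0.019, 1.0, -0.0], [0.0, -0.0, -1.0]]
force: [0.3, -0.6, -1.9]
opening: 0.573
grasp_force: 29.7
```

>>> play_rows(
  motion=[
    [[0, -0.002, 0, 0, 0, 0], [0, -0.004, 0, 0, 0, 0], [0, -0.005, 0, 0, 0, 0], [0, -0.005, 0, 0, 0, 0]],
  ],
)

```text
time_s: 10.17
position: [0.5069, 0.1169, 0.1717]
tcp_rot: [[-1.0, -0.019, -0.0], [-0.019, 1.0, -0.0], [0.0, -0.0, -1.0]]
force: [0.1, -0.3, -2.2]
opening: 0.572
grasp_force: 29.7
```

>>> play_rows(
  motion=[
    [[0, -0.003, 0, 0, 0, 0], [0, -0.006, 0, 0, 0, 0], [0, -0.009, 0, 0, 0, 0], [0, -0.012, 0, 0, 0, 0], [0, -0.014, 0, 0, 0, 0], [0, -0.015, 0, 0, 0, 0], [0, -0.015, 0, 0, 0, 0]],
  ],
)

```text
time_s: 10.75
position: [0.5073, 0.1019, 0.1717]
tcp_rot: [[-1.0, -0.019, -0.0], [-0.019, 1.0, -0.0], [0.0, -0.0, -1.0]]
force: [-0.6, -0.1, -2.1]
opening: 0.576
grasp_force: 29.7
```

>>> play_rows(
  motion=[
    [[0, -0.003, 0, 0, 0, 0], [0, -0.007, 0, 0, 0, 0], [0, -0.011, 0, 0, 0, 0], [0, -0.015, 0, 0, 0, 0], [0, -0.018, 0, 0, 0, 0], [0, -0.02, 0, 0, 0, 0], [0, -0.02, 0, 0, 0, 0]],
  ],
)

```text
time_s: 11.33
position: [0.5077, 0.0817, 0.1717]
tcp_rot: [[-1.0, -0.019, 0.0], [-0.019, 1.0, -0.0], [-0.0, -0.0, -1.0]]
force: [1.0, -0.3, -0.7]
opening: 0.568
grasp_force: 29.7
```

```bash
python3 - <<'E'
from rig import bot
import numpy as np
s=bot.read_state();print({k:np.round(s[k],4).tolist() for k in("time_s","position","tcp_rot","force","moment")})
E
```

```text
{'time_s': 11.3333, 'position': [0.5077, 0.0817, 0.1717], 'tcp_rot': [[-0.9998, -0.019, 0.0001], [-0.019, 0.9998, -0.0001], [-0.0, -0.0001, -1.0]], 'force': [1.0177, -0.2843, -0.7453], 'moment': [0.0121, 0.0041, 0.0207]}
```

>>> play_rows(
  motion=[
    [[0, -0.004, 0, 0, 0, 0], [0, -0.009, 0, 0, 0, 0], [0.0001, -0.014, 0, 0, 0, 0], [0.0001, -0.019, 0, 0, 0, 0], [0.0002, -0.024, 0, 0, 0, 0], [0.0003, -0.028, 0, 0, 0, 0], [0.0003, -0.03, 0, 0, 0, 0], [0.0003, -0.03, 0, 0, 0, 0]],
  ],
)

```text
time_s: 12.0
position: [0.508, 0.0516, 0.1717]
tcp_rot: [[-1.0, -0.019, 0.0], [-0.019, 1.0, -0.0], [-0.0, -0.0, -1.0]]
force: [0.3, -0.7, -1.2]
opening: 0.572
grasp_force: 29.7
```

>>> play_rows(
  motion=[
    [[0, -0.002, 0, 0, 0, 0], [0, -0.004, 0, 0, 0, 0], [0, -0.006, 0, 0, 0, 0], [0, -0.008, 0, 0, 0, 0]],
  ],
)

```text
time_s: 12.33
position: [0.5081, 0.0441, 0.1717]
tcp_rot: [[-1.0, -0.02, 0.0], [-0.02, 1.0, -0.0], [-0.0, -0.0, -1.0]]
force: [0.3, 0.5, -1.4]
opening: 0.576
grasp_force: 29.7
```

>>> play_rows(
  motion=[
    [[0, -0.002, 0, 0, 0, 0], [0, -0.004, 0, 0, 0, 0], [0, -0.006, 0, 0, 0, 0], [0, -0.008, 0, 0, 0, 0]],
  ],
)

```text
time_s: 12.67
position: [0.5083, 0.036, 0.1717]
tcp_rot: [[-1.0, -0.02, 0.0], [-0.02, 1.0, -0.0], [-0.0, -0.0, -1.0]]
force: [0.7, -0.3, -1.4]
opening: 0.57
grasp_force: 29.7
```

>>> play_rows(
  motion=[
    [[0, -0.002, 0, 0, 0, 0], [0, -0.004, 0, 0, 0, 0], [0, -0.006, 0, 0, 0, 0], [0, -0.006, 0, 0, 0, 0]],
  ],
)

```text
time_s: 13.0
position: [0.5084, 0.0298, 0.1717]
tcp_rot: [[-1.0, -0.019, 0.0], [-0.019, 1.0, -0.0], [-0.0, -0.0, -1.0]]
force: [0.8, 0.0, -1.1]
opening: 0.574
grasp_force: 29.7
```

>>> play_rows(
  motion=[
    [[0, -0.002, 0, 0, 0, 0], [0, -0.004, 0, 0, 0, 0], [0, -0.006, 0, 0, 0, 0], [0, -0.006, 0, 0, 0, 0]],
  ],
)

```text
time_s: 13.33
position: [0.5085, 0.0238, 0.1716]
tcp_rot: [[-1.0, -0.019, 0.0], [-0.019, 1.0, -0.0], [-0.0, -0.0, -1.0]]
force: [1.2, -0.4, -0.8]
opening: 0.574
grasp_force: 29.7
```

>>> play_rows(
  motion=[
    [[0, -0.002, 0, 0, 0, 0], [0, -0.004, 0, 0, 0, 0], [0, -0.006, 0, 0, 0, 0], [0, -0.006, 0, 0, 0, 0]],
  ],
)

```text
time_s: 13.67
position: [0.5086, 0.0178, 0.1716]
tcp_rot: [[-1.0, -0.019, 0.0], [-0.019, 1.0, -0.0], [-0.0, -0.0, -1.0]]
force: [1.8, 0.3, -0.2]
opening: 0.572
grasp_force: 29.7
```

>>> play_rows(
  motion=[
    [[-0.0003, -0.002, 0, 0, 0, -0.1], [-0.0005, -0.004, 0, 0, 0, -0.1], [-0.0006, -0.006, 0, 0, 0, -0.1], [-0.0006, -0.006, 0, 0, 0, -0.1]],
  ],
)

```text
time_s: 14.0
position: [0.5092, 0.0123, 0.1717]
tcp_rot: [[-1.0, -0.021, -0.0], [-0.021, 1.0, 0.001], [0.0, 0.001, -1.0]]
force: [-0.5, 2.0, 0.6]
opening: 0.574
grasp_force: 29.7
```

>>> play_rows(
  motion=[
    [[0, -0.002, 0, 0, 0, 0], [0, -0.004, 0, 0, 0, 0], [0, -0.006, 0, 0, 0, 0], [0, -0.006, 0, 0, 0, 0]],
  ],
)

```text
time_s: 14.33
position: [0.5097, 0.0057, 0.1718]
tcp_rot: [[-1.0, -0.022, 0.001], [-0.022, 1.0, -0.001], [-0.001, -0.001, -1.0]]
force: [-0.0, 1.5, 1.3]
opening: 0.574
grasp_force: 29.7
```

>>> play_rows(
  motion=[
    [[0, -0.001, 0, 0, 0, 0], [0, -0.003, 0, 0, 0, 0], [0, -0.004, 0, 0, 0, 0], [0, -0.004, 0, 0, 0, 0]],
  ],
)

```text
time_s: 14.67
position: [0.5097, 0.0016, 0.1718]
tcp_rot: [[-1.0, -0.021, 0.0], [-0.021, 1.0, -0.001], [-0.0, -0.001, -1.0]]
force: [0.2, 0.7, 1.7]
opening: 0.574
grasp_force: 29.8
```

>>> play_rows(
  motion=[
    [[0, -0.002, 0, 0, 0, 0], [0, -0.005, 0, 0, 0, 0], [0, -0.008, 0, 0, 0, 0], [0, -0.01, 0, 0, 0, 0], [0, -0.01, 0, 0, 0, 0]],
  ],
)

```text
time_s: 15.08
position: [0.5099, -0.0087, 0.1717]
tcp_rot: [[-1.0, -0.021, 0.0], [-0.021, 1.0, -0.001], [-0.0, -0.001, -1.0]]
force: [-0.3, -1.1, 1.6]
opening: 0.577
grasp_force: 29.8
```

>>> play_rows(
  motion=[
    [[0, -0.002, 0, 0, 0, 0], [0, -0.005, 0, 0, 0, 0], [0, -0.008, 0, 0, 0, 0], [0, -0.01, 0, 0, 0, 0], [0, -0.01, 0, 0, 0, 0]],
  ],
)

```text
time_s: 15.5
position: [0.5101, -0.0185, 0.1717]
tcp_rot: [[-1.0, -0.021, 0.0], [-0.021, 1.0, -0.001], [-0.0, -0.001, -1.0]]
force: [-0.4, -0.7, 2.6]
opening: 0.576
grasp_force: 29.8
```

>>> play_rows(
  motion=[
    [[0, -0.002, 0, 0, 0, 0], [0, -0.004, 0, 0, 0, 0], [0, -0.006, 0, 0, 0, 0], [0, -0.006, 0, 0, 0, 0]],
  ],
)

```text
time_s: 15.83
position: [0.5101, -0.0243, 0.1717]
tcp_rot: [[-1.0, -0.021, -0.0], [-0.021, 1.0, -0.001], [0.0, -0.001, -1.0]]
force: [-0.1, -1.3, 2.2]
opening: 0.575
grasp_force: 29.8
```

>>> play_rows(
  motion=[
    [[0, -0.001, 0, 0, 0, 0], [0, -0.002, 0, 0, 0, 0], [0, -0.003, 0, 0, 0, 0], [0, -0.003, 0, 0, 0, 0]],
  ],
)

```text
time_s: 16.17
position: [0.5101, -0.0269, 0.1716]
tcp_rot: [[-1.0, -0.021, -0.0], [-0.021, 1.0, -0.0], [0.0, -0.0, -1.0]]
force: [-0.0, -0.2, 2.0]
opening: 0.575
grasp_force: 29.7
```

>>> play_rows(
  motion=[
    [[0, -0.001, 0, 0, 0, 0], [0, -0.002, 0, 0, 0, 0], [0, -0.003, 0, 0, 0, 0], [0, -0.003, 0, 0, 0, 0]],
  ],
)

```text
time_s: 16.5
position: [0.5102, -0.03, 0.1717]
tcp_rot: [[-1.0, -0.021, 0.0], [-0.021, 1.0, -0.0], [0.0, -0.0, -1.0]]
force: [-0.6, 0.1, 2.2]
opening: 0.571
grasp_force: 29.7
```

```bash
python3 - <<'E'
from rig import bot, imaging
from h import *
s=bot.read_state();print({k:np.round(s[k],4).tolist() for k in("time_s","position","force","moment")})
p=imaging.capture("side"); a=p["frame"][140:240,240:340]
cv2.imwrite("pics/s4.png",cv2.resize(a,(600,600),interpolation=cv2.INTER_CUBIC)[:,:,::-1])
E
```

```text
{'time_s': 16.5, 'position': [0.5102, -0.03, 0.1717], 'force': [-0.624, 0.1208, 2.2333], 'moment': [0.2014, -0.0368, 0.0593]}
```

View pics/s4.png

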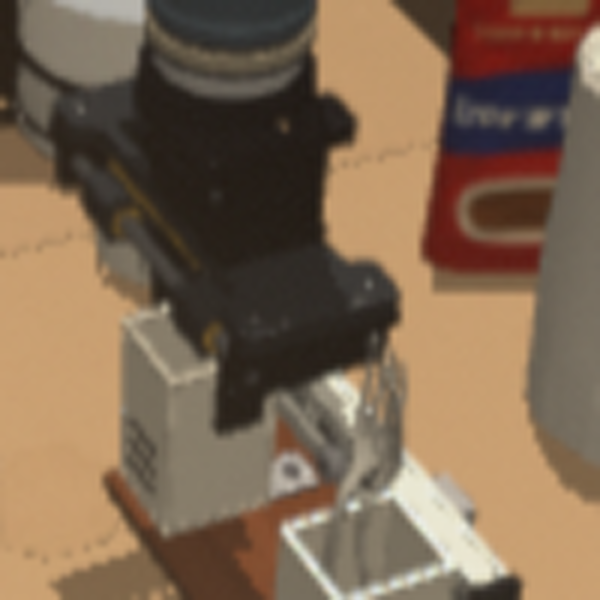

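The caddy hangs in the rail. The gripper body's right end, near (380,320), comes close to the twin's fork at about (375,350), so I'll check the clearance.

```bash
python3 - <<'E'
from h import *
S,T=load("side"),load("top")
st=lambda u,v:(190+u/4.6-.4,150+v/4.6-.4)
for z in (.2,.22,.24,.26,.28):
    print(z,"fork tip",plane(S,[st(520,213)],z)[0].round(3),"left edge mid",plane(S,[st(508,275)],z)[0].round(3))
# body corner of gripper, current pose, project into side
C=np.array([.5102,-.030,.1717]);
for sx in(-1,1):
  for z in(.051,.09): print(sx,z,((proj(S,[C+[sx*.0375,-.095,z+.002]])[0]-[240,140])*6).round())
# top crop of fork
p=T["frame"][160:192,325:352]; print(cv2.cvtColor(p,cv2.COLOR_RGB2GRAY))
E
```

```text
0.2 fork tip [ 0.571 -0.075  0.2  ] left edge mid [ 0.538 -0.12   0.2  ]
0.22 fork tip [ 0.557 -0.095  0.22 ] left edge mid [ 0.525 -0.139  0.22 ]
0.24 fork tip [ 0.544 -0.116  0.24 ] left edge mid [ 0.512 -0.158  0.24 ]
0.26 fork tip [ 0.53  -0.136  0.26 ] left edge mid [ 0.5   -0.177  0.26 ]
0.28 fork tip [ 0.517 -0.156  0.28 ] left edge mid [ 0.487 -0.196  0.28 ]
-1 0.051 [234. 420.]
-1 0.09 [239. 348.]
1 0.051 [392. 374.]
1 0.09 [401. 302.]
[[166 178 184 166 137 124 125 124 117 106 105 127 161 178 183 184 182 180
  182 182 180 181 182 182 182 182 182]
 [155 170 182 182 175 173 171 169 162 138 114 126 158 176 179 181 180 182
  182 181 183 182 180 182 181 183 180]
 [174 171 169 187 199 202 202 200 191 160 129 132 156 172 176 178 179 183
  183 184 185 179 175 169 172 176 181]
 [198 179 176 196 216 219 218 219 212 193 167 162 176 184 188 189 192 197
  199 193 191 178 157 137 140 161 177]
 [215 200 202 217 225 226 226 226 227 226 221 218 220 222 222 223 223 224
  219 213 207 193 157 110 110 145 174]
 [228 220 219 224 224 225 224 226 232 235 237 237 237 237 237 237 237 236
  233 230 22
[... 2265 characters left out ...]
 239 240 238 239 239]
 [240 235 209 155 118 116 140 157 156 152 150 146 149 148 144 135 128 127
  137 167 210 233 238 239 239 239 239]
 [239 234 210 156 116 106 108 111 111 110 104 104 102 102 100 105 108 119
  143 175 218 235 239 240 239 240 239]
 [239 235 211 156 120 107 105 105 104 102  99  94  96  98  98 105 120 138
  161 187 219 234 239 238 239 239 239]
 [239 236 220 177 142 131 131 132 135 134 133 135 135 137 135 138 150 162
  175 188 212 228 237 239 239 239 239]
 [240 238 229 203 172 163 164 162 163 166 165 166 167 169 168 167 171 177
  182 187 208 228 236 240 239 239 238]
 [240 240 234 219 189 179 177 178 179 180 179 179 180 180 178 180 183 182
  185 194 216 231 238 239 239 240 239]]
```

The fork tip may lie right in the path of the gripper body, so I'll let go here, where the caddy is captive in the rail. Then I'll push its left side with closed fingers, which keeps the body about 40 mm further from the fork.

>>> play_rows(
  motion=[
    [[0, 0, 0, 0, 0, 0], [0, 0, 0, 0, 0, 0], [0, 0, 0, 0, 0, 0], [0, 0, -0.005, 0, 0, 0], [0, 0, -0.02, 0, 0, 0], [0, 0, -0.04, 0, 0, 0], [0, 0, -0.055, 0, 0, 0], [0, 0, -0.055, 0, 0, 0]],
  ],
  fingers=0.066,
)

```text
time_s: 17.22
position: [0.5122, -0.0303, 0.2297]
tcp_rot: [[-1.0, -0.022, 0.006], [-0.022, 1.0, -0.002], [-0.006, -0.002, -1.0]]
force: [-0.2, -0.0, 0.0]
opening: 0.754
grasp_force: 0.0
```

>>> play_rows(
  motion=[
    [[0, 0.015, 0, 0, 0, 0], [-0.004, 0.035, 0, 0, 0, 0], [-0.008, 0.05, 0, 0, 0, 0], [-0.008, 0.05, 0, 0, 0, 0], [-0.008, 0.05, 0, 0, 0, 0], [-0.008, 0.05, 0, 0, 0, 0], [-0.008, 0.05, 0, 0, 0, 0], [-0.008, 0.05, 0, 0, 0, 0]],
  ],
  fingers=0.0,
)

```text
time_s: 17.88
position: [0.517, 0.0197, 0.2265]
tcp_rot: [[-1.0, -0.021, -0.0], [-0.021, 1.0, -0.0], [0.0, -0.0, -1.0]]
force: [-0.1, -0.3, 1.0]
opening: 0.234
grasp_force: 0.0
```

```bash
python3 - <<'E'
from rig import bot, imaging, finder
from h import *
s=bot.read_state();print({k:np.round(s[k],4).tolist() for k in("time_s","position","force","moment","opening")})
p=imaging.capture("side"); a=p["frame"][140:240,240:340]
for n in("caddy","latch"): print(n,[(round(float(d["confidence"]),2),np.round(d["at"],4).tolist()) for d in finder.recognise("side",n)[:3]])
cv2.imwrite("pics/s5.png",cv2.resize(a,(600,600),interpolation=cv2.INTER_CUBIC)[:,:,::-1])
E
```

```text
{'time_s': 17.8833, 'position': [0.517, 0.0197, 0.2265], 'force': [-0.1346, -0.2834, 0.9862], 'moment': [0.0566, 0.0227, 0.0306], 'opening': 0.2343}
caddy [(0.96, [0.5015, -0.0506, 0.1513])]
latch [(0.72, [0.5322, -0.1704, 0.1284])]
```

View pics/s5.png

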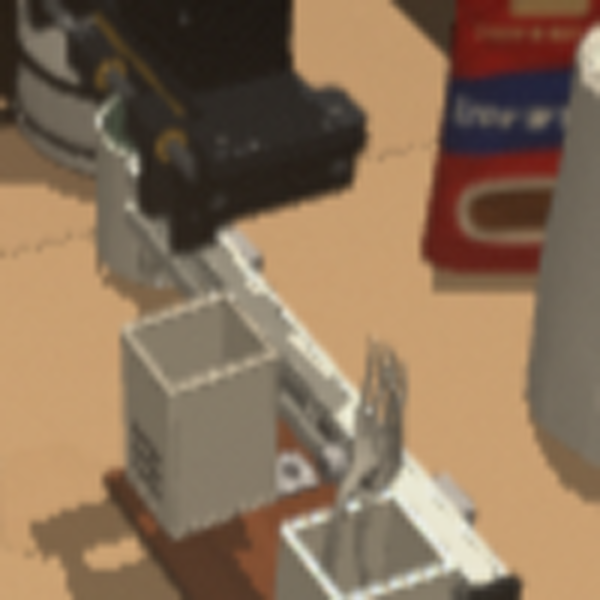

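The caddy hangs upright in the rail at about (200,400), clear of the fork, and the gripper is above on its left. I'll finish closing the fingers, then go down beside it.

>>> play_rows(
  motion=[
    [[0, 0.002, 0, 0, 0, 0], [0, 0.002, 0, 0, 0, 0], [0, 0.002, 0, 0, 0, 0], [0, 0.002, 0, 0, 0, 0], [0, 0.002, 0.015, 0, 0, 0], [0, 0.002, 0.035, 0, 0, 0], [0, 0.002, 0.054, 0, 0, 0], [0, 0.002, 0.054, 0, 0, 0]],
  ],
)

```text
time_s: 18.7
position: [0.5147, 0.0227, 0.1698]
tcp_rot: [[-1.0, -0.021, -0.007], [-0.021, 1.0, 0.001], [0.007, 0.001, -1.0]]
force: [-0.3, -0.1, 0.3]
opening: 0.006
grasp_force: 0.0
```

>>> play_rows(
  motion=[
    [[0, -0.002, 0, 0, 0, 0], [0, -0.004, 0, 0, 0, 0], [0, -0.004, 0, 0, 0, 0]],
  ],
)

```text
time_s: 18.95
position: [0.5182, 0.0179, 0.1738]
tcp_rot: [[-1.0, -0.021, 0.003], [-0.021, 1.0, -0.001], [-0.003, -0.001, -1.0]]
force: [-0.6, -0.4, -0.3]
opening: 0.006
grasp_force: 0.0
```

>>> play_rows(
  motion=[
    [[0, -0.002, 0, 0, 0, 0], [0, -0.004, 0, 0, 0, 0], [0, -0.004, 0, 0, 0, 0]],
  ],
)

```text
time_s: 19.2
position: [0.5177, 0.0139, 0.1733]
tcp_rot: [[-1.0, -0.021, 0.001], [-0.021, 1.0, -0.0], [-0.001, -0.0, -1.0]]
force: [-0.5, -0.3, -0.3]
opening: 0.012
grasp_force: 0.0
```

>>> play_rows(
  motion=[
    [[0, -0.002, 0, 0, 0, 0], [0, -0.004, 0, 0, 0, 0], [0, -0.004, 0, 0, 0, 0]],
  ],
)

```text
time_s: 19.45
position: [0.5175, 0.01, 0.1728]
tcp_rot: [[-1.0, -0.021, 0.0], [-0.021, 1.0, -0.0], [-0.0, -0.0, -1.0]]
force: [0.4, -0.8, 0.2]
opening: 0.009
grasp_force: 0.0
```

>>> play_rows(
  motion=[
    [[0, -0.001, 0, 0, 0, 0], [0, -0.002, 0, 0, 0, 0], [0, -0.002, 0, 0, 0, 0]],
  ],
)

```text
time_s: 19.7
position: [0.5174, 0.0082, 0.1726]
tcp_rot: [[-1.0, -0.021, -0.0], [-0.021, 1.0, -0.0], [0.0, -0.0, -1.0]]
force: [-0.3, -0.7, 0.4]
opening: 0.006
grasp_force: 0.0
```

>>> play_rows(
  motion=[
    [[0, -0.001, 0, 0, 0, 0], [0, -0.002, 0, 0, 0, 0], [0, -0.002, 0, 0, 0, 0]],
  ],
)

```text
time_s: 19.95
position: [0.5174, 0.0064, 0.1726]
tcp_rot: [[-1.0, -0.021, -0.0], [-0.021, 1.0, 0.0], [0.0, 0.0, -1.0]]
force: [0.1, 0.4, 0.7]
opening: 0.006
grasp_force: 0.1
```

>>> play_rows(
  motion=[
    [[0, -0.001, 0, 0, 0, 0], [0, -0.0015, 0, 0, 0, 0], [0, -0.0015, 0, 0, 0, 0]],
  ],
)

```text
time_s: 20.2
position: [0.5174, 0.0052, 0.1727]
tcp_rot: [[-1.0, -0.021, -0.0], [-0.021, 1.0, 0.001], [0.0, 0.001, -1.0]]
force: [-0.8, 2.2, 1.0]
opening: 0.003
grasp_force: 1.3
```

>>> play_rows(
  motion=[
    [[0, -0.001, 0, 0, 0, 0], [0, -0.0015, 0, 0, 0, 0], [0, -0.0015, 0, 0, 0, 0]],
  ],
)

```text
time_s: 20.45
position: [0.5173, 0.0041, 0.1728]
tcp_rot: [[-1.0, -0.021, -0.0], [-0.021, 1.0, 0.001], [0.0, 0.001, -1.0]]
force: [0.2, 4.5, 1.6]
opening: 0.004
grasp_force: 2.6
```

>>> play_rows(
  motion=[
    [[0, -0.001, 0, 0, 0, 0], [0, -0.0015, 0, 0, 0, 0], [0, -0.0015, 0, 0, 0, 0]],
  ],
)

```text
time_s: 20.7
position: [0.5174, 0.0027, 0.1728]
tcp_rot: [[-1.0, -0.021, -0.0], [-0.021, 1.0, 0.002], [0.0, 0.002, -1.0]]
force: [0.2, 5.8, 2.5]
opening: 0.008
grasp_force: 2.9
```

>>> play_rows(
  motion=[
    [[0, -0.001, 0, 0, 0, 0], [0, -0.0015, 0, 0, 0, 0], [0, -0.0015, 0, 0, 0, 0]],
  ],
)

```text
time_s: 20.95
position: [0.5174, 0.0013, 0.1728]
tcp_rot: [[-1.0, -0.021, -0.0], [-0.021, 1.0, 0.002], [0.0, 0.002, -1.0]]
force: [0.1, 4.9, 3.2]
opening: 0.009
grasp_force: 3.0
```

>>> play_rows(
  motion=[
    [[0, -0.001, 0, 0, 0, 0], [0, -0.0015, 0, 0, 0, 0], [0, -0.0015, 0, 0, 0, 0]],
  ],
)

```text
time_s: 21.2
position: [0.5174, -0.0001, 0.1728]
tcp_rot: [[-1.0, -0.021, -0.0], [-0.021, 1.0, 0.002], [0.0, 0.002, -1.0]]
force: [0.4, 5.3, 3.6]
opening: 0.007
grasp_force: 3.1
```

>>> play_rows(
  motion=[
    [[0, -0.001, 0, 0, 0, 0], [0, -0.0015, 0, 0, 0, 0], [0, -0.0015, 0, 0, 0, 0]],
  ],
)

```text
time_s: 21.45
position: [0.5175, -0.0016, 0.1729]
tcp_rot: [[-1.0, -0.021, -0.0], [-0.021, 1.0, 0.002], [0.0, 0.002, -1.0]]
force: [-0.3, 5.4, 2.5]
opening: 0.005
grasp_force: 3.2
```

>>> play_rows(
  motion=[
    [[0, -0.001, 0, 0, 0, 0], [0, -0.0015, 0, 0, 0, 0], [0, -0.0015, 0, 0, 0, 0]],
  ],
)

```text
time_s: 21.7
position: [0.5175, -0.003, 0.1729]
tcp_rot: [[-1.0, -0.021, -0.0], [-0.021, 1.0, 0.002], [0.0, 0.002, -1.0]]
force: [-0.5, 5.9, 3.1]
opening: 0.006
grasp_force: 3.3
```

>>> play_rows(
  motion=[
    [[0, -0.001, 0, 0, 0, 0], [0, -0.0015, 0, 0, 0, 0], [0, -0.0015, 0, 0, 0, 0]],
  ],
)

```text
time_s: 21.95
position: [0.5175, -0.0045, 0.1728]
tcp_rot: [[-1.0, -0.021, -0.0], [-0.021, 1.0, 0.002], [0.0, 0.002, -1.0]]
force: [-0.1, 6.5, 2.5]
opening: 0.007
grasp_force: 3.4
```

>>> play_rows(
  motion=[
    [[0, -0.001, 0, 0, 0, 0], [0, -0.0015, 0, 0, 0, 0], [0, -0.0015, 0, 0, 0, 0]],
  ],
)

```text
time_s: 22.2
position: [0.5175, -0.0059, 0.1729]
tcp_rot: [[-1.0, -0.021, -0.0], [-0.021, 1.0, 0.002], [0.0, 0.002, -1.0]]
force: [-1.2, 6.5, 3.5]
opening: 0.004
grasp_force: 3.5
```

>>> play_rows(
  motion=[
    [[0, -0.001, 0, 0, 0, 0], [0, -0.0015, 0, 0, 0, 0], [0, -0.0015, 0, 0, 0, 0]],
  ],
)

```text
time_s: 22.45
position: [0.5176, -0.0074, 0.1729]
tcp_rot: [[-1.0, -0.021, -0.0], [-0.021, 1.0, 0.002], [0.0, 0.002, -1.0]]
force: [0.2, 6.7, 3.9]
opening: 0.008
grasp_force: 3.6
```

>>> play_rows(
  motion=[
    [[0, -0.001, 0, 0, 0, 0], [0, -0.0015, 0, 0, 0, 0], [0, -0.0015, 0, 0, 0, 0]],
  ],
)

```text
time_s: 22.7
position: [0.5176, -0.0088, 0.1729]
tcp_rot: [[-1.0, -0.021, -0.0], [-0.021, 1.0, 0.002], [0.0, 0.002, -1.0]]
force: [0.2, 6.7, 2.7]
opening: 0.004
grasp_force: 3.6
```

>>> play_rows(
  motion=[
    [[0, -0.001, 0, 0, 0, 0], [0, -0.0015, 0, 0, 0, 0], [0, -0.0015, 0, 0, 0, 0]],
  ],
)

```text
time_s: 22.95
position: [0.5176, -0.0103, 0.1729]
tcp_rot: [[-1.0, -0.021, -0.0], [-0.021, 1.0, 0.002], [0.0, 0.002, -1.0]]
force: [-0.0, 8.2, 3.3]
opening: 0.005
grasp_force: 3.7
```

>>> play_rows(
  motion=[
    [[0, -0.001, 0, 0, 0, 0], [0, -0.0015, 0, 0, 0, 0], [0, -0.0015, 0, 0, 0, 0]],
  ],
)

```text
time_s: 23.2
position: [0.5177, -0.0125, 0.1727]
tcp_rot: [[-1.0, -0.021, -0.0], [-0.021, 1.0, 0.001], [0.0, 0.001, -1.0]]
force: [-0.2, 6.0, 1.6]
opening: 0.007
grasp_force: 3.0
```

>>> play_rows(
  motion=[
    [[0, -0.0005, 0, 0, 0, 0], [0, -0.0007, 0, 0, 0, 0], [0, -0.0007, 0, 0, 0, 0]],
  ],
)

```text
time_s: 23.45
position: [0.5176, -0.0126, 0.1727]
tcp_rot: [[-1.0, -0.021, -0.0], [-0.021, 1.0, 0.002], [0.0, 0.002, -1.0]]
force: [-0.3, 8.1, 2.9]
opening: 0.005
grasp_force: 3.9
```

>>> play_rows(
  motion=[
    [[0, -0.0005, 0, 0, 0, 0], [0, -0.0007, 0, 0, 0, 0], [0, -0.0007, 0, 0, 0, 0]],
  ],
)

```text
time_s: 23.7
position: [0.5176, -0.0129, 0.1727]
tcp_rot: [[-1.0, -0.02, -0.0], [-0.02, 1.0, 0.003], [0.0, 0.003, -1.0]]
force: [-0.3, 8.6, 2.6]
opening: 0.004
grasp_force: 4.7
```

>>> play_rows(
  motion=[
    [[0, -0.0005, 0, 0, 0, 0], [0, -0.0007, 0, 0, 0, 0], [0, -0.0007, 0, 0, 0, 0]],
  ],
)

```text
time_s: 23.95
position: [0.5176, -0.0131, 0.1728]
tcp_rot: [[-1.0, -0.02, -0.0], [-0.02, 1.0, 0.004], [0.0, 0.004, -1.0]]
force: [0.7, 9.9, 3.7]
opening: 0.002
grasp_force: 5.4
```

>>> play_rows(
  motion=[
    [[0, -0.0005, 0, 0, 0, 0], [0, -0.0007, 0, 0, 0, 0], [0, -0.0007, 0, 0, 0, 0]],
  ],
)

```text
time_s: 24.2
position: [0.5176, -0.0134, 0.1729]
tcp_rot: [[-1.0, -0.02, -0.0], [-0.02, 1.0, 0.005], [0.0, 0.005, -1.0]]
force: [-0.6, 11.9, 3.3]
opening: 0.007
grasp_force: 6.0
```

>>> play_rows(
  motion=[
    [[0, -0.0005, 0, 0, 0, 0], [0, -0.0007, 0, 0, 0, 0], [0, -0.0007, 0, 0, 0, 0]],
  ],
)

```text
time_s: 24.45
position: [0.5176, -0.0136, 0.1729]
tcp_rot: [[-1.0, -0.02, -0.0], [-0.02, 1.0, 0.006], [0.0, 0.006, -1.0]]
force: [0.6, 14.1, 4.4]
opening: 0.006
grasp_force: 6.9
```

>>> play_rows(
  motion=[
    [[0, -0.0005, 0, 0, 0, 0], [0, -0.0007, 0, 0, 0, 0], [0, -0.0007, 0, 0, 0, 0]],
  ],
)

```text
time_s: 24.7
position: [0.5176, -0.0137, 0.1729]
tcp_rot: [[-1.0, -0.02, -0.0], [-0.02, 1.0, 0.007], [0.0, 0.007, -1.0]]
force: [0.6, 14.6, 5.4]
opening: 0.007
grasp_force: 7.7
```

Force is rising faster than the buffer should give. The push is off the runner's line and jams it, so I'll back off and push nearer the rail with the finger's back edge.

>>> play_rows(
  motion=[
    [[0, 0.005, 0, 0, 0, 0], [0, 0.012, 0, 0, 0, 0], [-0.0035, 0.012, 0, 0, 0, 3], [-0.0035, 0.012, 0, 0, 0, 5], [-0.0035, 0.012, 0, 0, 0, 5], [-0.0035, 0.012, 0, 0, 0, 5]],
  ],
)

```text
time_s: 25.2
position: [0.5212, -0.0057, 0.1725]
tcp_rot: [[-0.998, 0.065, -0.0], [0.065, 0.998, -0.001], [0.0, -0.001, -1.0]]
force: [0.3, -1.1, -0.3]
opening: 0.0
grasp_force: 0.0
```

```bash
python3 - <<'E'
from rig import bot, imaging, finder
from h import *
s=bot.read_state();print({k:np.round(s[k],4).tolist() for k in("time_s","position","tcp_rot","force","moment","opening")})
p=imaging.capture("side"); np.savez("side6.npz",**p)
for n in("caddy","latch","stop_block"):
  print(n,[(round(float(d["confidence"]),2),np.round(d["at"],4).tolist()) for d in finder.recognise("side",n)[:3]])
E
```

```text
{'time_s': 25.2, 'position': [0.5212, -0.0057, 0.1725], 'tcp_rot': [[-0.9979, 0.0647, -0.0003], [0.0647, 0.9979, -0.0009], [0.0002, -0.0009, -1.0]], 'force': [0.2651, -1.1368, -0.347], 'moment': [0.022, -0.002, -0.0037], 'opening': 0.0003}
caddy [(0.96, [0.4973, -0.068, 0.146])]
latch []
stop_block [(0.47, [0.5348, -0.1138, 0.1655]), (0.39, [0.4156, -0.096, 0.0313])]
```

>>> play_rows(
  motion=[
    [[-0.0001, -0.002, 0, 0, 0, 0], [-0.0003, -0.004, 0, 0, 0, 0], [-0.0003, -0.004, 0, 0, 0, 0]],
  ],
)

```text
time_s: 25.65
position: [0.5213, -0.0097, 0.1727]
tcp_rot: [[-0.998, 0.066, 0.0], [0.066, 0.998, -0.0], [-0.0, -0.0, -1.0]]
force: [0.8, 0.5, 0.8]
opening: 0.005
grasp_force: 0.0
```

>>> play_rows(
  motion=[
    [[-0.0001, -0.001, 0, 0, 0, 0], [-0.0001, -0.0015, 0, 0, 0, 0], [-0.0001, -0.0015, 0, 0, 0, 0]],
  ],
)

```text
time_s: 25.9
position: [0.5212, -0.0109, 0.1726]
tcp_rot: [[-0.998, 0.066, -0.0], [0.066, 0.998, -0.0], [0.0, -0.0, -1.0]]
force: [-0.9, -0.1, -0.7]
opening: 0.005
grasp_force: 0.0
```

>>> play_rows(
  motion=[
    [[-0.0001, -0.0005, 0, 0, 0, 0], [-0.0001, -0.001, 0, 0, 0, 0], [-0.0001, -0.001, 0, 0, 0, 0]],
  ],
)

```text
time_s: 26.15
position: [0.5212, -0.0117, 0.1726]
tcp_rot: [[-0.998, 0.066, -0.0], [0.066, 0.998, 0.0], [0.0, 0.0, -1.0]]
force: [0.1, 0.7, -0.1]
opening: 0.009
grasp_force: 0.2
```

>>> play_rows(
  motion=[
    [[0, -0.0005, 0, 0, 0, 0], [-0.0001, -0.001, 0, 0, 0, 0], [-0.0001, -0.001, 0, 0, 0, 0]],
  ],
)

```text
time_s: 26.4
position: [0.5212, -0.0121, 0.1726]
tcp_rot: [[-0.998, 0.066, -0.0], [0.066, 0.998, 0.001], [0.0, 0.001, -1.0]]
force: [0.8, 3.4, -0.7]
opening: 0.0
grasp_force: 1.8
```

>>> play_rows(
  motion=[
    [[0, -0.0005, 0, 0, 0, 0], [-0.0001, -0.001, 0, 0, 0, 0], [-0.0001, -0.001, 0, 0, 0, 0]],
  ],
)

```text
time_s: 26.65
position: [0.5211, -0.0124, 0.1726]
tcp_rot: [[-0.998, 0.066, -0.0], [0.066, 0.998, 0.002], [0.0, 0.002, -1.0]]
force: [0.9, 6.5, 1.3]
opening: 0.005
grasp_force: 3.3
```

>>> play_rows(
  motion=[
    [[0, -0.0005, 0, 0, 0, 0], [-0.0001, -0.001, 0, 0, 0, 0], [-0.0001, -0.001, 0, 0, 0, 0]],
  ],
)

```text
time_s: 26.9
position: [0.5211, -0.0127, 0.1727]
tcp_rot: [[-0.998, 0.067, -0.0], [0.067, 0.998, 0.004], [0.001, 0.004, -1.0]]
force: [0.1, 8.8, 1.5]
opening: 0.001
grasp_force: 4.5
```

>>> play_rows(
  motion=[
    [[0, -0.0005, 0, 0, 0, 0], [-0.0001, -0.001, 0, 0, 0, 0], [-0.0001, -0.001, 0, 0, 0, 0]],
  ],
)

```text
time_s: 27.15
position: [0.5211, -0.0131, 0.1727]
tcp_rot: [[-0.998, 0.067, -0.0], [0.067, 0.998, 0.005], [0.001, 0.005, -1.0]]
force: [0.9, 10.0, 1.7]
opening: 0.002
grasp_force: 5.5
```

>>> play_rows(
  motion=[
    [[0, -0.0005, 0, 0, 0, 0], [-0.0001, -0.001, 0, 0, 0, 0], [-0.0001, -0.001, 0, 0, 0, 0]],
  ],
)

```text
time_s: 27.4
position: [0.5211, -0.0136, 0.1727]
tcp_rot: [[-0.998, 0.067, -0.0], [0.067, 0.998, 0.006], [0.001, 0.006, -1.0]]
force: [1.1, 13.0, 2.7]
opening: 0.005
grasp_force: 6.3
```

>>> play_rows(
  motion=[
    [[0, -0.0005, 0, 0, 0, 0], [0, -0.0007, 0, 0, 0, 0], [0, -0.0007, 0, 0, 0, 0]],
  ],
)

```text
time_s: 27.65
position: [0.5211, -0.0138, 0.1727]
tcp_rot: [[-0.998, 0.067, -0.0], [0.067, 0.998, 0.007], [0.001, 0.006, -1.0]]
force: [1.3, 14.0, 2.0]
opening: 0.008
grasp_force: 7.1
```

>>> play_rows(
  motion=[
    [[0, -0.0005, 0, 0, 0, 0], [0, -0.0007, 0, 0, 0, 0], [0, -0.0007, 0, 0, 0, 0]],
  ],
)

```text
time_s: 27.9
position: [0.5211, -0.0142, 0.1728]
tcp_rot: [[-0.998, 0.067, -0.0], [0.067, 0.998, 0.007], [0.0, 0.007, -1.0]]
force: [2.3, 14.9, 3.0]
opening: 0.008
grasp_force: 7.7
```

>>> play_rows(
  motion=[
    [[0, -0.0005, 0, 0, 0, 0], [0, -0.0006, 0, 0, 0, 0], [0, -0.0006, 0, 0, 0, 0]],
  ],
)

```text
time_s: 28.15
position: [0.521, -0.0144, 0.1728]
tcp_rot: [[-0.998, 0.067, 0.0], [0.067, 0.998, 0.008], [0.001, 0.008, -1.0]]
force: [1.4, 16.3, 1.7]
opening: 0.002
grasp_force: 8.4
```

```bash
python3 - <<'E'
from rig import bot, imaging, finder
from h import *
s=bot.read_state();print({k:np.round(s[k],4).tolist() for k in("time_s","position","tcp_rot","force","moment","opening")})
p=imaging.capture("side"); np.savez("side7.npz",**p)
r=finder.recognise("side","caddy"); print(np.round(r[0]["at"],4)); r=finder.recognise("side","stop_block"); print([np.round(d["at"],4) for d in r])
a=np.load("side0.npz")["frame"].astype(int); b=np.load("side6.npz")["frame"].astype(int); c=p["frame"].astype(int)
# shift of caddy between 6 and 7, knob shift 0->7 by phase correlation
def sh(A,B,r0,r1,c0,c1):
    f=lambda I:np.float32(I[r0:r1,c0:c1].mean(2)); return np.round(cv2.phaseCorrelate(f(A),f(B),cv2.createHanningWindow((c1-c0,r1-r0),cv2.CV_32F)),2)
print("knob",sh(b,c,206,226,286,304),"caddy",sh(b,c,192,240,255,292))
E
```

```text
{'time_s': 28.15, 'position': [0.521, -0.0144, 0.1728], 'tcp_rot': [[-0.9977, 0.0674, 0.0], [0.0674, 0.9977, 0.0078], [0.0005, 0.0078, -1.0]], 'force': [1.3656, 16.3167, 1.6945], 'moment': [2.4534, -0.2562, 0.1109], 'opening': 0.0015}
[ 0.4965 -0.0698  0.1459]
[array([ 0.5357, -0.1748,  0.1233])]Traceback (most recent call last):
  File "<stdin>", line 10, in <module>
  File "<stdin>", line 9, in sh
    return _wrapfunc(a, 'round', decimals=decimals, out=out)
    return _wrapit(obj, method, *args, **kwds)
    conv = _array_converter(obj)
ValueError: setting an array element with a sequence. The requested array has an inhomogeneous shape after 1 dimensions. The detected shape was (2,) + inhomogeneous part.
```

>>> play_rows(
  motion=[
    [[0, -0.0004, 0, 0, 0, 0], [0, -0.0006, 0, 0, 0, 0], [0, -0.0006, 0, 0, 0, 0]],
  ],
)

```text
time_s: 28.55
position: [0.521, -0.0146, 0.1728]
tcp_rot: [[-0.998, 0.067, 0.0], [0.067, 0.998, 0.008], [0.0, 0.008, -1.0]]
force: [2.3, 17.4, 3.3]
opening: 0.001
grasp_force: 8.9
```

>>> play_rows(
  motion=[
    [[0, -0.0004, 0, 0, 0, 0], [0, -0.0005, 0, 0, 0, 0], [0, -0.0005, 0, 0, 0, 0]],
  ],
)

```text
time_s: 28.8
position: [0.521, -0.0149, 0.1728]
tcp_rot: [[-0.998, 0.068, 0.0], [0.068, 0.998, 0.009], [0.0, 0.009, -1.0]]
force: [1.8, 19.2, 3.1]
opening: 0.003
grasp_force: 9.4
```

```bash
cat > st.py <<'E'
from rig import bot, imaging, finder
from h import *
import sys
s=bot.read_state();print({k:np.round(s[k],4).tolist() for k in("time_s","position","force","moment")})
c=imaging.capture("side")["frame"].astype(int); np.save(f"f{sys.argv[1]}.npy",c)
b=np.load("side6.npz")["frame"].astype(int)
def sh(A,B,r0,r1,c0,c1):
    f=lambda I:np.float32(I[r0:r1,c0:c1].mean(2)); q,w=cv2.phaseCorrelate(f(A),f(B),cv2.createHanningWindow((c1-c0,r1-r0),cv2.CV_32F)); return np.round(q,2),round(w,2)
print("knob",sh(b,c,206,226,286,304),"caddy",sh(b,c,192,240,255,292),"ref",sh(b,c,250,275,300,335))
E
python3 st.py 8
```

```text
{'time_s': 28.8, 'position': [0.521, -0.0149, 0.1728], 'force': [1.7897, 19.1511, 3.1348], 'moment': [2.7772, -0.3563, 0.1657]}
knob (array([0.03, 0.01]), 1.02) caddy (array([0.53, 0.39]), 0.84) ref (array([0.01, 0.54]), 0.99)
```

The stop's knob hasn't moved, so the block has held. As the tool leans it pushes at the rim, above the runner, and that jams it too. I'll back off, tilt so the fingertips lead, and raise the tool so they push at runner height.

>>> play_rows(
  motion=[
    [[0, 0.006, 0, 0, 0, 0], [0, 0.014, 0, 0, 0, 0], [0, 0.014, -0.005, 3, 0, 0], [0, 0.014, -0.009, 5, 0, 0], [0, 0.014, -0.009, 5, 0, 0], [0, 0.014, -0.009, 5, 0, 0]],
  ],
)

```text
time_s: 29.35
position: [0.5224, -0.0058, 0.1818]
tcp_rot: [[-0.998, 0.064, -0.005], [0.065, 0.994, -0.087], [-0.001, -0.087, -0.996]]
force: [0.7, -0.1, -0.1]
opening: 0.004
grasp_force: 0.0
```

```bash
python3 st.py 9; python3 -c "
from rig import bot
import numpy as np
print(np.round(bot.read_state()['tcp_rot'],3))"
```

```text
{'time_s': 29.35, 'position': [0.5224, -0.0058, 0.1818], 'force': [0.6697, -0.1474, -0.0644], 'moment': [0.0756, -0.007, -0.0331]}
knob (array([0.29, 0.18]), 0.91) caddy (array([ 0.21, -0.15]), 0.77) ref (array([-0.01,  0.54]), 0.99)
[[-0.998  0.065 -0.006]
 [ 0.065  0.994 -0.087]
 [-0.    -0.087 -0.996]]
```

>>> play_rows(
  motion=[
    [[-0.0001, -0.002, 0, 0, 0, 0], [-0.0003, -0.004, 0, 0, 0, 0], [-0.0003, -0.004, 0, 0, 0, 0]],
  ],
)

```text
time_s: 29.65
position: [0.5222, -0.0108, 0.1819]
tcp_rot: [[-0.998, 0.067, -0.006], [0.067, 0.994, -0.087], [0.0, -0.087, -0.996]]
force: [0.9, 0.6, 0.0]
opening: 0.007
grasp_force: 0.0
```

>>> play_rows(
  motion=[
    [[0, -0.0005, 0, 0, 0, 0], [-0.0001, -0.001, 0, 0, 0, 0], [-0.0001, -0.001, 0, 0, 0, 0]],
  ],
)

```text
time_s: 29.9
position: [0.5222, -0.0112, 0.1821]
tcp_rot: [[-0.998, 0.066, -0.006], [0.066, 0.994, -0.087], [0.0, -0.087, -0.996]]
force: [-0.2, 0.2, 0.1]
opening: 0.005
grasp_force: 0.0
```

>>> play_rows(
  motion=[
    [[0, -0.0005, 0, 0, 0, 0], [-0.0001, -0.001, 0, 0, 0, 0], [-0.0001, -0.001, 0, 0, 0, 0]],
  ],
)

```text
time_s: 30.15
position: [0.5222, -0.0119, 0.1822]
tcp_rot: [[-0.998, 0.066, -0.006], [0.066, 0.994, -0.087], [0.0, -0.087, -0.996]]
force: [0.1, -0.0, -0.4]
opening: 0.007
grasp_force: 0.0
```

>>> play_rows(
  motion=[
    [[0, -0.0005, 0, 0, 0, 0], [-0.0001, -0.001, 0, 0, 0, 0], [-0.0001, -0.001, 0, 0, 0, 0]],
  ],
)

```text
time_s: 30.4
position: [0.5221, -0.0123, 0.1822]
tcp_rot: [[-0.998, 0.066, -0.006], [0.066, 0.994, -0.086], [0.0, -0.086, -0.996]]
force: [0.1, 2.5, 0.3]
opening: 0.008
grasp_force: 1.3
```

>>> play_rows(
  motion=[
    [[0, -0.0005, 0, 0, 0, 0], [-0.0001, -0.001, 0, 0, 0, 0], [-0.0001, -0.001, 0, 0, 0, 0]],
  ],
)

```text
time_s: 30.65
position: [0.5221, -0.0128, 0.1822]
tcp_rot: [[-0.998, 0.066, -0.006], [0.066, 0.994, -0.085], [0.0, -0.085, -0.996]]
force: [-0.0, 5.4, -0.2]
opening: 0.003
grasp_force: 2.8
```

>>> play_rows(
  motion=[
    [[0, -0.0005, 0, 0, 0, 0], [-0.0001, -0.001, 0, 0, 0, 0], [-0.0001, -0.001, 0, 0, 0, 0]],
  ],
)

```text
time_s: 30.9
position: [0.5221, -0.0133, 0.1823]
tcp_rot: [[-0.998, 0.066, -0.006], [0.067, 0.994, -0.084], [0.0, -0.084, -0.996]]
force: [0.4, 7.3, -0.1]
opening: 0.004
grasp_force: 3.4
```

>>> play_rows(
  motion=[
    [[0, -0.0005, 0, 0, 0, 0], [-0.0001, -0.001, 0, 0, 0, 0], [-0.0001, -0.001, 0, 0, 0, 0]],
  ],
)

```text
time_s: 31.15
position: [0.5221, -0.0139, 0.1823]
tcp_rot: [[-0.998, 0.066, -0.006], [0.067, 0.994, -0.083], [0.001, -0.083, -0.997]]
force: [0.7, 8.6, 0.2]
opening: 0.001
grasp_force: 4.1
```

>>> play_rows(
  motion=[
    [[0, -0.0005, 0, 0, 0, 0], [0, -0.0007, 0, 0, 0, 0], [0, -0.0007, 0, 0, 0, 0]],
  ],
)

```text
time_s: 31.4
position: [0.522, -0.0142, 0.1823]
tcp_rot: [[-0.998, 0.067, -0.006], [0.067, 0.994, -0.082], [0.0, -0.083, -0.997]]
force: [0.6, 8.6, -0.1]
opening: 0.006
grasp_force: 4.7
```

>>> play_rows(
  motion=[
    [[0, -0.0005, 0, 0, 0, 0], [0, -0.0007, 0, 0, 0, 0], [0, -0.0007, 0, 0, 0, 0]],
  ],
)

```text
time_s: 31.65
position: [0.522, -0.0146, 0.1823]
tcp_rot: [[-0.998, 0.067, -0.006], [0.067, 0.994, -0.082], [0.0, -0.082, -0.997]]
force: [1.7, 10.4, -1.2]
opening: 0.004
grasp_force: 5.2
```

>>> play_rows(
  motion=[
    [[0, -0.0005, 0, 0, 0, 0], [0, -0.0007, 0, 0, 0, 0], [0, -0.0007, 0, 0, 0, 0]],
  ],
)

```text
time_s: 31.9
position: [0.522, -0.0149, 0.1823]
tcp_rot: [[-0.998, 0.067, -0.006], [0.067, 0.994, -0.081], [0.0, -0.081, -0.997]]
force: [1.4, 11.7, -0.3]
opening: 0.007
grasp_force: 5.7
```

>>> play_rows(
  motion=[
    [[0, -0.0005, 0, 0, 0, 0], [0, -0.0007, 0, 0, 0, 0], [0, -0.0007, 0, 0, 0, 0]],
  ],
)

```text
time_s: 32.15
position: [0.5219, -0.0153, 0.1824]
tcp_rot: [[-0.998, 0.067, -0.006], [0.067, 0.994, -0.081], [0.0, -0.081, -0.997]]
force: [1.1, 12.2, 0.9]
opening: 0.007
grasp_force: 6.2
```

>>> play_rows(
  motion=[
    [[0, -0.0005, 0, 0, 0, 0], [0, -0.0007, 0, 0, 0, 0], [0, -0.0007, 0, 0, 0, 0]],
  ],
)

```text
time_s: 32.4
position: [0.5219, -0.0157, 0.1824]
tcp_rot: [[-0.998, 0.067, -0.006], [0.068, 0.995, -0.08], [0.0, -0.08, -0.997]]
force: [1.9, 12.5, 0.8]
opening: 0.008
grasp_force: 6.7
```

>>> play_rows(
  motion=[
    [[0, -0.0004, 0, 0, 0, 0], [0, -0.0006, 0, 0, 0, 0], [0, -0.0006, 0, 0, 0, 0]],
  ],
)

```text
time_s: 32.65
position: [0.5219, -0.016, 0.1824]
tcp_rot: [[-0.998, 0.067, -0.005], [0.068, 0.995, -0.079], [0.0, -0.08, -0.997]]
force: [2.0, 14.6, 0.8]
opening: 0.006
grasp_force: 7.1
```

>>> play_rows(
  motion=[
    [[0, -0.0004, 0, 0, 0, 0], [0, -0.0006, 0, 0, 0, 0], [0, -0.0006, 0, 0, 0, 0]],
  ],
)

```text
time_s: 32.9
position: [0.5218, -0.0165, 0.1824]
tcp_rot: [[-0.998, 0.067, -0.006], [0.068, 0.995, -0.079], [0.0, -0.079, -0.997]]
force: [1.8, 13.9, -1.6]
opening: 0.006
grasp_force: 7.2
```

```bash
python3 st.py 10
```

```text
{'time_s': 32.9, 'position': [0.5218, -0.0165, 0.1824], 'force': [1.844, 13.924, -1.6165], 'moment': [2.6497, -0.2937, 0.1883]}
knob (array([ 0.01, -0.04]), 1.03) caddy (array([0.46, 0.63]), 0.81) ref (array([0.02, 0.54]), 0.99)
```

>>> play_rows(
  motion=[
    [[0, -0.0004, 0, 0, 0, 0], [0, -0.0005, 0, 0, 0, 0], [0, -0.0005, 0, 0, 0, 0]],
  ],
)

```text
time_s: 33.2
position: [0.5218, -0.0167, 0.1824]
tcp_rot: [[-0.998, 0.068, -0.006], [0.068, 0.995, -0.079], [0.0, -0.079, -0.997]]
force: [2.9, 15.8, -0.6]
opening: 0.003
grasp_force: 7.7
```

>>> play_rows(
  motion=[
    [[0, 0.0005, 0, 0, 0, 0], [0, 0.001, 0, 0, 0, 0], [0, 0.001, 0, 0, 0, 0]],
  ],
)

```text
time_s: 33.45
position: [0.5218, -0.0165, 0.1824]
tcp_rot: [[-0.998, 0.067, -0.006], [0.067, 0.994, -0.08], [0.0, -0.081, -0.997]]
force: [1.3, 12.9, -0.1]
opening: 0.005
grasp_force: 6.3
```

>>> play_rows(
  motion=[
    [[0, 0.0005, 0, 0, 0, 0], [0, 0.001, 0, 0, 0, 0], [0, 0.001, 0, 0, 0, 0]],
  ],
)

```text
time_s: 33.7
position: [0.5219, -0.0163, 0.1824]
tcp_rot: [[-0.998, 0.067, -0.006], [0.067, 0.994, -0.082], [0.001, -0.082, -0.997]]
force: [1.3, 9.8, -1.1]
opening: 0.008
grasp_force: 5.1
```

>>> play_rows(
  motion=[
    [[0, 0.0005, 0, 0, 0, 0], [0, 0.001, 0, 0, 0, 0], [0, 0.001, 0, 0, 0, 0]],
  ],
)

```text
time_s: 33.95
position: [0.5219, -0.016, 0.1823]
tcp_rot: [[-0.998, 0.066, -0.006], [0.066, 0.994, -0.083], [0.001, -0.084, -0.997]]
force: [0.7, 8.7, -0.6]
opening: 0.006
grasp_force: 4.0
```

>>> play_rows(
  motion=[
    [[0, 0.0005, 0, 0, 0, 0], [0, 0.001, 0, 0, 0, 0], [0, 0.001, 0, 0, 0, 0]],
  ],
)

```text
time_s: 34.2
position: [0.5219, -0.0157, 0.1822]
tcp_rot: [[-0.998, 0.066, -0.006], [0.066, 0.994, -0.085], [0.001, -0.085, -0.996]]
force: [0.4, 5.6, -1.8]
opening: 0.011
grasp_force: 2.8
```

>>> play_rows(
  motion=[
    [[0, 0.0005, 0, 0, 0, 0], [0, 0.001, 0, 0, 0, 0], [0, 0.001, 0, 0, 0, 0]],
  ],
)

```text
time_s: 34.45
position: [0.522, -0.0155, 0.1823]
tcp_rot: [[-0.998, 0.065, -0.007], [0.066, 0.994, -0.086], [0.001, -0.086, -0.996]]
force: [0.0, 5.0, -1.3]
opening: 0.008
grasp_force: 2.3
```

>>> play_rows(
  motion=[
    [[0, 0.0005, 0, 0, 0, 0], [0, 0.001, 0, 0, 0, 0], [0, 0.001, 0, 0, 0, 0]],
  ],
)

```text
time_s: 34.7
position: [0.5221, -0.0153, 0.1823]
tcp_rot: [[-0.998, 0.065, -0.007], [0.066, 0.994, -0.087], [0.001, -0.088, -0.996]]
force: [-1.1, 2.4, -1.5]
opening: 0.007
grasp_force: 1.2
```

```bash
python3 st.py 11
```

```text
{'time_s': 34.7, 'position': [0.5221, -0.0153, 0.1823], 'force': [-1.052, 2.414, -1.5284], 'moment': [0.474, 0.1595, -0.0044]}
knob (array([ 0.  , -0.05]), 1.02) caddy (array([0.08, 0.31]), 0.93) ref (array([0.02, 0.59]), 1.0)
```

The force drops to about zero only 1.4 mm back, so the runner looks held about 3 mm further in than before. I'll retreat clear and look.

>>> play_rows(
  motion=[
    [[0, 0.005, 0, 0, 0, 0], [0, 0.014, 0, 0, 0, 0], [0, 0.02, -0.005, 0, 0, 0], [0, 0.02, -0.04, 0, 0, 0], [0, 0.02, -0.08, -4, 0, 0], [0, 0.02, -0.1, -5, 0, 0], [0, 0.02, -0.1, -5, 0, 0]],
  ],
)

```text
time_s: 35.33
position: [0.5282, 0.013, 0.2862]
tcp_rot: [[-0.998, 0.066, 0.013], [0.066, 0.998, -0.002], [-0.013, -0.001, -1.0]]
force: [0.2, 1.1, 1.2]
opening: 0.01
grasp_force: 0.0
```

```bash
python3 st.py 12; python3 - <<'E'
from rig import imaging, finder
from h import *
p=imaging.capture("side"); c=p["frame"]; 
for n in("caddy","latch","stop_block"):
  print(n,[(round(float(d["confidence"]),2),np.round(d["at"],4).tolist()) for d in finder.recognise("side",n)[:3]])
o=np.zeros((520,800,3),np.uint8)
for i,f in enumerate((np.load("side6.npz")["frame"],c)):
    o[:,i*400:i*400+400]=cv2.resize(f[180:245,255:305],(400,520),interpolation=cv2.INTER_CUBIC)[:,:,::-1]
cv2.imwrite("pics/s12.png",o)
E
```

```text
{'time_s': 35.3333, 'position': [0.5282, 0.013, 0.2862], 'force': [0.2135, 1.1146, 1.2256], 'moment': [0.0801, -0.0171, -0.0224]}
knob (array([0.04, 0.1 ]), 1.02) caddy (array([-0.17,  0.41]), 0.9) ref (array([0.02, 0.52]), 1.0)
caddy [(0.56, [0.4994, -0.0732, 0.1515])]
latch []
stop_block [(0.53, [0.536, -0.1098, 0.1651])]
```

View pics/s12.png

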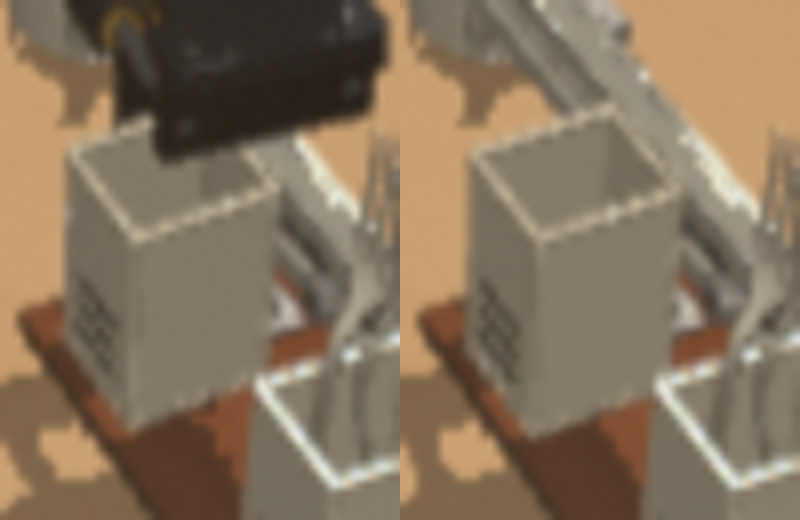

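The right half shows the caddy lower and further along the rail than before (bottom corner (130,425) to (130,435)). It hangs free with no tool on it. I'll touch its side again gently to confirm it is held at the home position.

>>> play_rows(
  motion=[
    [[0, 0, 0.03, 2, 0, 0], [0, 0, 0.065, 5, 0, 0], [0, 0, 0.098, 5, 0, 0], [0, -0.01, 0.098, 5, 0, 0], [0, -0.018, 0.098, 5, 0, 0], [0, -0.0226, 0.098, 5, 0, 0], [0, -0.0226, 0.098, 5, 0, 0], [0, -0.0226, 0.098, 5, 0, 0]],
  ],
)

```text
time_s: 36.25
position: [0.5239, -0.0102, 0.1841]
tcp_rot: [[-0.998, 0.068, -0.003], [0.068, 0.994, -0.088], [-0.003, -0.088, -0.996]]
force: [0.2, 0.6, -0.7]
opening: 0.005
grasp_force: 0.1
```

>>> play_rows(
  motion=[
    [[-0.0001, -0.001, 0, 0, 0, 0], [-0.0002, -0.002, 0, 0, 0, 0], [-0.0002, -0.003, 0, 0, 0, 0], [-0.0002, -0.003, 0, 0, 0, 0]],
  ],
)

```text
time_s: 36.58
position: [0.5232, -0.0122, 0.1831]
tcp_rot: [[-0.998, 0.066, -0.005], [0.066, 0.994, -0.087], [-0.001, -0.087, -0.996]]
force: [-0.5, -0.0, -0.5]
opening: 0.005
grasp_force: 0.0
```

>>> play_rows(
  motion=[
    [[0, -0.0005, 0, 0, 0, 0], [-0.0001, -0.001, 0, 0, 0, 0], [-0.0001, -0.001, 0, 0, 0, 0]],
  ],
)

```text
time_s: 36.83
position: [0.5229, -0.013, 0.1827]
tcp_rot: [[-0.998, 0.065, -0.006], [0.066, 0.994, -0.087], [-0.0, -0.087, -0.996]]
force: [-0.5, -0.1, -0.5]
opening: 0.008
grasp_force: 0.0
```

>>> play_rows(
  motion=[
    [[0, -0.0005, 0, 0, 0, 0], [-0.0001, -0.001, 0, 0, 0, 0], [-0.0001, -0.001, 0, 0, 0, 0]],
  ],
)

```text
time_s: 37.08
position: [0.5229, -0.0141, 0.1827]
tcp_rot: [[-0.998, 0.066, -0.006], [0.066, 0.994, -0.087], [0.0, -0.087, -0.996]]
force: [0.2, 0.6, 0.1]
opening: 0.005
grasp_force: 0.0
```

There is no contact even at y = −0.0141, where the unlatched caddy met the finger at −0.0121. The bolt is holding it home, so I'll retreat and hand in.

>>> play_rows(
  motion=[
    [[0, 0.008, 0, 0, 0, 0], [0, 0.018, 0, 0, 0, 0], [0, 0.02, -0.02, 0, 0, 0], [0, 0.02, -0.05, 0, 0, 0], [0, 0.02, -0.085, 0, 0, 0], [0, 0.02, -0.1, 0, 0, 0], [0, 0.02, -0.1, 0, 0, 0], [0, 0.02, -0.1, 0, 0, 0]],
  ],
)

```text
time_s: 37.75
position: [0.525, 0.0155, 0.2812]
tcp_rot: [[-0.998, 0.065, -0.004], [0.065, 0.994, -0.087], [-0.002, -0.087, -0.996]]
force: [-0.6, -0.5, -0.5]
opening: 0.004
grasp_force: 0.0
```

```bash
python3 st.py 13; python3 -c "
from rig import bot
print(bot.hand_in())"
```

```text
{'time_s': 37.75, 'position': [0.525, 0.0155, 0.2812], 'force': [-0.6015, -0.5072, -0.5361], 'moment': [0.0544, -0.0337, 0.0284]}
knob (array([0.23, 0.17]), 0.99) caddy (array([0.01, 0.42]), 0.83) ref (array([0.03, 0.54]), 1.0)
the job is handed in; nothing more can be done
None
```

The caddy hangs on the rail pressed home, and I handed the job in at about 38 s of the 59 s allowed. A gentle re-touch of its side indicates the bolt is holding it, the camera showed no clear shift of the stop, and hand-in returned no verdict.

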